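# Gum lumps into the mixing bowl

### The arm

A 6-joint arm with a two-finger parallel gripper is mounted at the origin on the work surface. World frame = base frame: x ahead of the robot, y to its left, z up, the work surface at z = 0. Lengths are in m, angles in degrees, forces in N, time in s.
With the tool pointing down it reaches from about 0.4 to 0.825 m from the base axis. Payload 7 kg.
Tool frame: the origin (TCP) lies at the very end of the fingers, on their centre line; the grasp point (between the pads) lies 19 mm behind it (ctrl.tcp_to_grasp is the distance from the TCP to the grasp point, in m); z points along the fingers, y is the direction in which the jaws open and shut (so a half turn about z gives the same grasp; the last joint's range is limited). The gripper opens to 88 mm and grips with 3 to 60 N. Pads are 19 mm wide; open, the fingers measure 130 mm over their backs; the gripper's body (78 mm by 193 mm) begins 47 mm behind the grasp point.
Start: joints at [93.111, 20.546, 0.682, 0, -70.136, -16.507], TCP at [0.156, 0.657, 0.227] pointing down, gripper open.
Joint ranges: [-176.03, 176.03], [-82.01, 121.73], [-58.28, 71.71], [-173.87, 95.51], [-174.79, -0.11], [-173.66, 173.66]. Speed limits (degrees/s): [136.94, 136.94, 172.46, 180, 180, 180].

### API

Orientations are given as [roll, pitch, yaw] about the fixed x, y, z axes, in that order (R = Rz(yaw) Ry(pitch) Rx(roll)).
In Python, from plant import ctrl gives the robot as it stands.
- The arm moves only by the tool jog_arm, never from a script. Its argument "commands" is a list of rows, each an object of numbers: "x", "y", "z": the shift along the tool's x, y, z in cm; "roll": the turn about the tool's z in rad. In form: [{"x": .., "y": .., "z": .., "roll": ..}, ...]. A call has 1 to 12 rows; each row shifts and turns the commanded pose from where the row before left it, along the tool's axes as they then stand; what a row does not reach is not made up. A row lasts 1/10 s, in which the tool goes at most 50 mm and 8.59 degrees, less where a joint would pass 70% of its speed; a pose out of reach is approached as far as the arm can. A call is refused whole if a number of a shift passes 5 or a number of a turn 0.15, either way. A call with a gripper value outside its range is refused whole. "gripper" is the finger opening in cm, from 0 to 8.76, set as the call begins (left out, the last holds). The fingers move at their own pace and stop on an object; the grip force is fixed at half the most. Time passes only in rows, so rows that do not move let the fingers close. It gives the time, the measured TCP pose, the force and the opening at its end, in the units of the state.
- ctrl.get_obs(): the state, without advancing time (a new reading comes with each control period).
- ctrl.snapshot(name): name is "scene" or "top"; returns a dict with "image" (420x560x3 uint8, red, green, blue), "mtx" (3x3 intrinsics, pixels), "position" and "orientation" of the camera in the world. Camera axes: x right, y up, looking along -z (the intrinsics and any distortion apply to the point x, -y, -z); pixel columns grow to the right and rows downward; lengths in m; the calibration is good to about 2 mm. A picture is of the moment at which its call begins. There is no depth.
- ctrl.close_job(): hands the job in, once; it reports no verdict.
Trained networks look in the newest picture that a camera, given by its name, has taken for a name from the list of things; names that differ only in an ending like _2 or _b are one class to them, and where a whole thing is asked for, a point or a joint stands for the part that bears it (a point fixed in the world has none). Each returns a list of dicts, best first, with "confidence" (0 to 1); they miss things now and then, are a little off and sometimes report something else, mostly with a low value. They report only what shows in the picture. A call takes as long as a camera call. They do not tell look-alikes from the thing itself.
- ctrl.search_frame(camera, query): "position" ([column, row] as shares, 0 to 1, of the picture: columns of its width, rows of its height, amid what is visible of it).
- ctrl.regions_of(camera, query): "mask" (420x560 bool, what is visible of it) and "position" ([column, row] as shares, 0 to 1, of the picture: columns of its width, rows of its height, amid what is visible of it).
The state is a dict: "clock": time; "joint_pos": joint angles; "qvel": joint speeds; "tau": joint torques, N m; "tool_pos": TCP position; "orientation": TCP orientation; "force": force on the tool from outside, world axes, zero at the start; "moment": the same for the moment, N m; "opening": finger opening in m.
Only numpy, scipy, OpenCV 4.12 (cv2) and the standard library are available. Lean on these libraries where they do the work, as an engineer would, in place of code of your own. Each camera call takes 0.05 s, during which the arm holds its last target.

### The job

Get the gum arabic ready for soaking: put the single lump lying in the palette into the larger glass bowl, and pour the seven lumps from the steel cup into that bowl too, so that all eight end up in it. Leave the empty cup standing upright on the floor of the shallow rinse tray, and the bowl standing level on the table. Leave the small bowl and the jar where they are.

Things in the scene. Friction and masses are not known exactly. Their poses are not given: they have to be found in the camera images.
- cup: plain steel tumbler, the only tall open cup, with no handle: 90 mm high, outside diameter 62 mm at the foot widening evenly to 68 mm at the rim, wall 3 mm, floor 5 mm thick, 160 g empty; it starts upright on the table holding seven lumps. Origin at the centre of its underside, z axis up out of its mouth
- cup_rim (a point): centre of the cup's mouth, at rim height (90 mm above the cup's origin)
- big_bowl: the larger of the two clear glass bowls: 152 mm across the rim, 65 mm high, 84 mm across the foot, wall 4 mm, floor 6 mm thick, 550 g, loose on the table. Origin at the centre of its underside, z up
- small_bowl: the smaller clear glass bowl, empty, a bystander: 96 mm across the rim, 45 mm high. Origin at the centre of its underside
- palette: flat white ceramic palette, fixed, 96 mm (its x) by 136 mm (its y), 10 mm thick, with two columns of three shallow round wells, 35 mm wide and 4 mm deep, centred at x = -22 or +22 mm and y = -42, 0 or +42 mm. Origin at the centre of its underside, z up
- spare_lump: the single lump that lies in one of the palette's wells, standing 16 mm above the palette's top face: a 22 mm amber lump of gum arabic, hard, roughly round (20 to 24 mm across, three merged balls), 11 g, origin at its middle
- tray: shallow tan plastic rectangular rinse tray, fixed and empty, 250 mm (its x) by 200 mm (its y), with a rolled rim out to 270 by 220 mm, walls 50 mm high and 6 mm thick, floor 6 mm thick. Origin at the centre of its underside, z up
- jar: brown screw-cap jar, a bystander, 60 mm in diameter and 100 mm high, loose. Origin at the centre of its underside
- brush_pot: blue glazed pot with six brushes standing in it, a fixed bystander: pot 84 mm across and 100 mm high, brushes to 200 mm. Origin at the centre of its underside
- lump1: one of the seven lumps that start in the cup: a 22 mm amber lump of gum arabic, hard, roughly round (20 to 24 mm across, three merged balls), 11 g, origin at its middle
- lump2: one of the seven lumps that start in the cup: a 22 mm amber lump of gum arabic, hard, roughly round (20 to 24 mm across, three merged balls), 11 g, origin at its middle
- lump3: one of the seven lumps that start in the cup: a 22 mm amber lump of gum arabic, hard, roughly round (20 to 24 mm across, three merged balls), 11 g, origin at its middle
- lump4: one of the seven lumps that start in the cup: a 22 mm amber lump of gum arabic, hard, roughly round (20 to 24 mm across, three merged balls), 11 g, origin at its middle
- lump5: one of the seven lumps that start in the cup: a 22 mm amber lump of gum arabic, hard, roughly round (20 to 24 mm across, three merged balls), 11 g, origin at its middle
- lump6: one of the seven lumps that start in the cup: a 22 mm amber lump of gum arabic, hard, roughly round (20 to 24 mm across, three merged balls), 11 g, origin at its middle
- lump7: one of the seven lumps that start in the cup: a 22 mm amber lump of gum arabic, hard, roughly round (20 to 24 mm across, three merged balls), 11 g, origin at its middle
There are look-alikes about, which are no part of the job. What is shaped like the cup but yellow is not meant.

How it is judged (in metres and radians):
On the way:
1. the cup is tipped well over (more than 70 degrees) above the larger bowl (angle between cup's own z axis and vertical above 1.22 rad and horizontal distance between cup_rim and big_bowl below 0.12 m and height (world z) of cup_rim above 0.05 m), for 0.1 s.
At the end, for the whole second after the job is handed in: All eight lumps rest inside the larger bowl (within 66 mm of its axis, under 60 mm high); it stands level (7 degrees) on the table. The cup stands at rest on the tray floor, upright (7 degrees), within 95 mm (tray x) and 70 mm (tray y) of its centre (horizontal distance between each of lump1, lump2, lump3, lump4, lump5, lump6, lump7, spare_lump and big_bowl below 0.066 m and z of lump1 in the frame of big_bowl between 0 and 0.06 m and linear speed of each of lump1, lump2, lump3, lump4, lump5, lump6, lump7, spare_lump below 0.05 m/s and z of lump2 in the frame of big_bowl between 0 and 0.06 m and z of lump3 in the frame of big_bowl between 0 and 0.06 m and z of lump4 in the frame of big_bowl between 0 and 0.06 m and z of lump5 in the frame of big_bowl between 0 and 0.06 m and z of lump6 in the frame of big_bowl between 0 and 0.06 m and z of lump7 in the frame of big_bowl between 0 and 0.06 m and z of spare_lump in the frame of big_bowl between 0 and 0.06 m and angle between each of big_bowl, cup's own z axis and vertical below 0.12 rad and height (world z) of big_bowl below 0.01 m and x of cup in the frame of tray between -0.095 and 0.095 m and y of cup in the frame of tray between -0.07 and 0.07 m and height (world z) of cup below 0.012 m and linear speed of cup below 0.03 m/s); the robot touches nothing.
It fails at once if the small bowl or the jar is shifted more than 25 mm (distance of any of small_bowl, jar from where it was at the start of the episode above 0.025 m).
It also fails if it takes over 72 s, if anything falls off the work surface, if the arm or the gripper's body presses on something with over 40 N, if the wrist force passes 120 N, or if a joint passes its speed limit or range.

## Working session

There is one attempt and no reset: what is moved stays moved. The work goes in short steps, Python scripts to look and compute and a tool call to move; the robot and the scene stay as the last step left them, time stands still between calls to the robot, and variables do not carry over. Pictures are saved under pics/ and viewed, and the job is handed in when it is done.

Besides the shell and the picture viewer there is one more tool, called after "Emit:" as name([rows], argument=value, ...), one row to a line, values as JSON. jog_arm: Moves the arm, as the interface text tells. Its arguments: {"type":"object","properties":{"commands":{"type":"array"},"gripper":{"type":"number"}},"required":["commands"]}

```bash
ls; mkdir -p pics
python3 - <<'E'
from plant import ctrl
import cv2
for n in ("scene","top"):
    s=ctrl.snapshot(n); cv2.imwrite(f"pics/{n}0.png",s["image"][:,:,::-1])
    print(n,s["mtx"],s["position"],s["orientation"],[k for k in s])
    for q in ("cup","big_bowl","small_bowl","palette","spare_lump","tray","jar","brush_pot"):
        print(q,[(round(d["position"][0]*560),round(d["position"][1]*420),round(d["confidence"],2)) for d in ctrl.search_frame(n,q)])
print(ctrl.get_obs())
E
```

```text
pics
scene [[437.77540631   0.         275.48660759]
 [  0.         437.77540631 204.92633407]
 [  0.           0.           1.        ]] [ 0.97539374 -0.71613648  0.7514573 ] [51.95816702  1.09161654 28.21678357] ['image', 'mtx', 'position', 'orientation']
cup [(159, 225, 0.67), (223, 213, 0.58)]
big_bowl [(313, 231, 0.96)]
small_bowl [(334, 160, 0.68)]
palette [(268, 193, 0.67)]
spare_lump []
tray [(191, 308, 0.73)]
jar [(325, 285, 0.62)]
brush_pot [(367, 192, 0.61)]
top [[434.62112736   0.         279.92962017]
 [  0.         434.62112736 212.35252432]
 [  0.           0.           1.        ]] [0.42645302 0.02706852 1.05516139] [  8.11185884  -1.29954606 -91.25888572] ['image', 'mtx', 'position', 'orientation']
cup [(346, 320, 0.92), (287, 260, 0.71)]
big_bowl [(272, 170, 0.84)]
small_bowl [(123, 213, 0.58)]
palette []
spare_lump []
tray [(405, 227, 0.81), (286, 260, 0.29)]
jar [(327, 131, 0.9)]
brush_pot [(192, 141, 0.85), (269, 170, 0.45)]
{'clock': 0.9, 'joint_pos': array([ 9.31111738e+01,  2.05445829e+01,  6.83292295e-01, -2.05770794e-03,
       -7.01348251e+01, -1.65060810e+01]), 'qvel': array([ 0.03041888,  0.04088682,  0.06072616,  0.08355142,  0.02043227,
       -0.02108523]), 'tau': array([-6.35566757e-04, -5.82355177e+01,  2.93304187e+01,  7.00262010e+00,
        1.25359622e-02, -3.03108084e-05]), 'tool_pos': array([0.15638032, 0.65662566, 0.22658499]), 'orientation': array([-1.79996826e+02,  2.95916600e-03, -1.33956063e+01]), 'force': array([ 0.03111298, -0.02807673, -0.54200599]), 'moment': array([ 5.28693755e-05, -1.04365189e-02, -1.03831611e-02]), 'opening': 0.08785289114048357}
```

Run:
```python
import cv2
for n in ("scene","top"):
    i=cv2.imread(f"pics/{n}0.png"); cv2.imwrite(f"pics/{n}0b.png",cv2.resize(i,(800,600),interpolation=cv2.INTER_CUBIC))
```

```text
(no output)
```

View pics/scene0b.png

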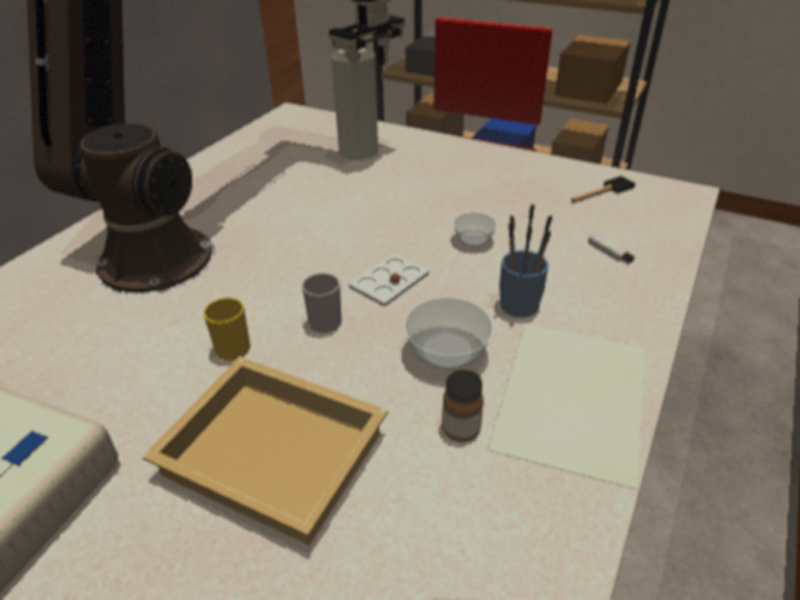

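View pics/top0b.png

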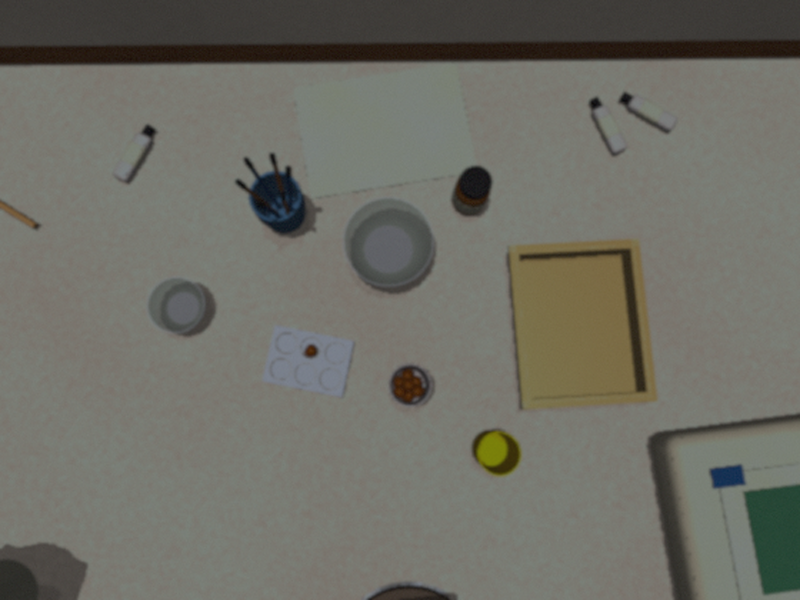

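The scene shows the steel cup at about (226,212) and the yellow look-alike at (159,230), both in scene-picture pixels. In the top picture, the steel cup holding the lumps is at (286,269) and the yellow one at (347,317). The big bowl is at (272,171), the small bowl at (126,214), the palette at (216,252) with its lump at (217,246), and the tray at (407,227). "Cup" could mean the yellow one at top (347,317) or the steel one at (286,269). I choose steel, and I'll check it in a close crop.

```bash
cat > h.py <<'E'
import numpy as np, cv2
from scipy.spatial.transform import Rotation as Ro
CAM={"scene":((0.97539374,-0.71613648,0.7514573),(51.95816702,1.09161654,28.21678357),(437.77540631,275.48660759,204.92633407)),
"top":((0.42645302,0.02706852,1.05516139),(8.11185884,-1.29954606,-91.25888572),(434.62112736,279.92962017,212.35252432))}
def px2w(n,u,v,z):
    p,o,(f,cx,cy)=CAM[n]; R=Ro.from_euler('xyz',o,degrees=True).as_matrix()
    d=R@np.array([(u-cx)/f,-(v-cy)/f,-1]); p=np.array(p); return p+d*(z-p[2])/d[2]
def w2px(n,P):
    p,o,(f,cx,cy)=CAM[n]; R=Ro.from_euler('xyz',o,degrees=True).as_matrix()
    c=(np.atleast_2d(P)-p)@R; return np.c_[cx+f*c[:,0]/-c[:,2], cy-f*c[:,1]/-c[:,2]]
def ring(x,y,z,r,n=60):
    t=np.linspace(0,2*np.pi,n); return np.c_[x+r*np.cos(t),y+r*np.sin(t),0*t+z]
E
python3 - <<'E'
from h import *
im=cv2.imread("pics/top0.png")
print("cup rim",px2w("top",286.5,269,.09)); print("bowl rim",px2w("top",272.5,171,.065),"small",px2w("top",126,214,.0))
print("lump",px2w("top",217.5,245.5,.016))
print("jar",px2w("top",334,122,.1),"pot",px2w("top",194,136,.1))
for k in [(511,247),(637,241),(655,401),(521,408)]: print("tray",px2w("top",k[0]*.7,k[1]*.7,.05))
for k in [(276,327),(354,340),(342,395),(264,382)]: print("pal",px2w("top",k[0]*.7,k[1]*.7,.01))
c=cv2.resize(im[100:300,190:320],None,fx=4,fy=4,interpolation=cv2.INTER_CUBIC)[:800]
cv2.imwrite("pics/c1.png",cv2.resize(im[130:290,180:320],(700,800),interpolation=cv2.INTER_CUBIC)[:,:])
cv2.imwrite("pics/c1.png",cv2.resize(im[140:290,180:320],(560,600),interpolation=cv2.INTER_CUBIC))
E
```

```text
cup rim [ 0.43721308 -0.00955349  0.09      ]
bowl rim [0.66482483 0.01670139 0.065     ] small [0.5792943  0.37429407 0.        ]
lump [0.4971023  0.15071887 0.016     ]
jar [ 0.76920017 -0.12629098  0.1       ] pot [0.74056705 0.19338892 0.1       ]
tray [ 0.66046902 -0.18585057  0.05      ]
tray [ 0.66722288 -0.39820894  0.05      ]
tray [ 0.40228841 -0.40732542  0.05      ]
tray [ 0.39604956 -0.18945285  0.05      ]
pal [0.53861436 0.20963247 0.01      ]
pal [0.51405165 0.07875077 0.01      ]
pal [0.42287652 0.09972386 0.01      ]
pal [0.44711605 0.22893582 0.01      ]
```

View pics/c1.png

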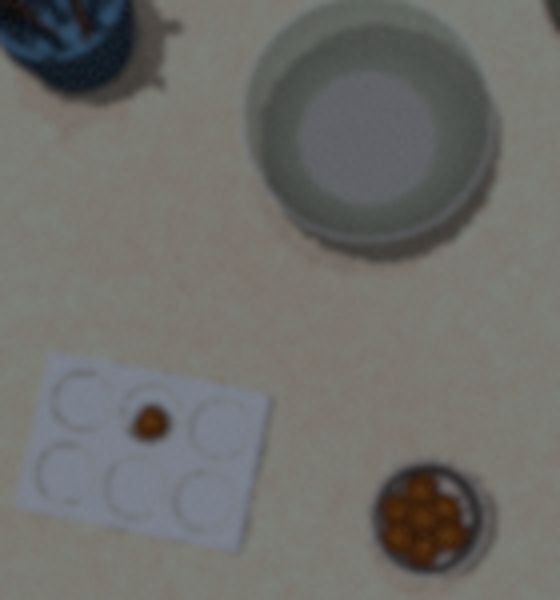

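Run:
```python
from h import *
for n,(x0,y0,w,h) in (("top",(180,120,200,170)),("scene",(150,140,250,180))):
    im=cv2.imread(f"pics/{n}0.png"); s=800/w if 800/w*h<600 else 600/h
    c=cv2.resize(im[y0:y0+h,x0:x0+w],None,fx=s,fy=s,interpolation=cv2.INTER_CUBIC)
    def dr(P,col):
        q=((w2px(n,P)-[x0-.0,y0-.0])*s).astype(np.int32); cv2.polylines(c,[q.reshape(-1,1,2)],False,col,1)
    cx,cy=.437,-.0095
    dr(ring(cx,cy,.09,.034),(0,0,255)); dr(ring(cx,cy,0,.031),(0,255,0))
    bx,by=.665,.0167
    dr(ring(bx,by,.065,.076),(0,0,255)); dr(ring(bx,by,0,.042),(0,255,0)); dr(ring(bx,by,0.006,.042),(255,255,0))
    dr(ring(.497,.151,.015,.011),(255,0,0)); dr(ring(.769,-.126,.1,.03),(255,0,255)); dr(ring(.769,-.126,.0,.03),(255,0,255));dr(ring(.74,.193,.1,.042),(255,0,255))
    cv2.imwrite(f"pics/ov_{n}.png",c)
```

```text
(no output)
```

View pics/ov_top.png

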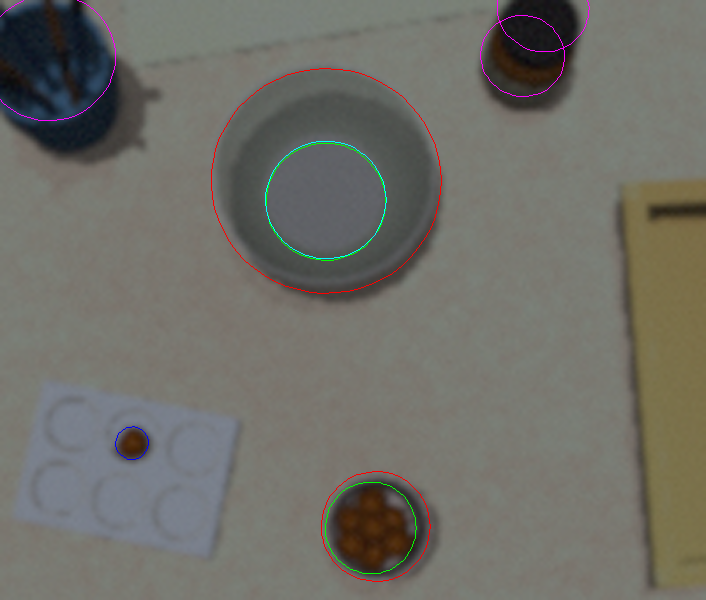

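View pics/ov_scene.png

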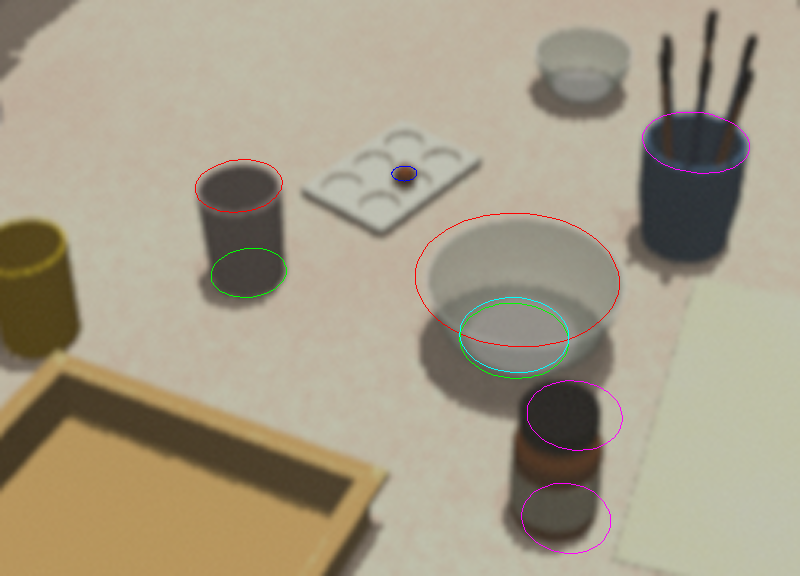

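Run:
```python
from h import *
print("bottle",px2w("scene",250,106,0), px2w("scene",250,35,.25))
for u,v in [(248,162),(274,158),(289,172),(240,183)]: print("brushtip",px2w("top",u*.7,v*.7,.2))
print("pot rim",px2w("top",277*.7,194*.7,.1))
print("jar top",px2w("top",333,129,.1),px2w("top",328,143,0))
print("lump scene",px2w("scene",150+405/3.2,140+176/3.2,.017))
for k in [(241,362),(386,412),(308,533),(150,457)]: print("tray scene",px2w("scene",k[0]*.7,k[1]*.7,.05))
im=cv2.imread("pics/scene0.png")[0:150,180:330]; cv2.imwrite("pics/c2.png",cv2.resize(im,(600,600),interpolation=cv2.INTER_CUBIC))
im=cv2.imread("pics/top0.png")[90:180,150:240]; cv2.imwrite("pics/c3.png",cv2.resize(im,(600,600),interpolation=cv2.INTER_CUBIC))
```

```text
bottle [0.12116579 0.63384978 0.        ] [0.09693158 0.70120668 0.25      ]
brushtip [0.75612589 0.21774232 0.2       ]
brushtip [0.76161776 0.18077166 0.2       ]
brushtip [0.74043129 0.15930101 0.2       ]
brushtip [0.725083   0.22867371 0.2       ]
pot rim [0.74104018 0.19361735 0.1       ]
jar top [ 0.7525574  -0.12333403  0.1       ] [ 0.75030745 -0.12502271  0.        ]
lump scene [0.50051784 0.14566331 0.017     ]
tray scene [ 0.40631283 -0.20189243  0.05      ]
tray scene [ 0.66376886 -0.1870286   0.05      ]
tray scene [ 0.67185519 -0.40030836  0.05      ]
tray scene [ 0.41392321 -0.40661163  0.05      ]
```

View pics/c2.png

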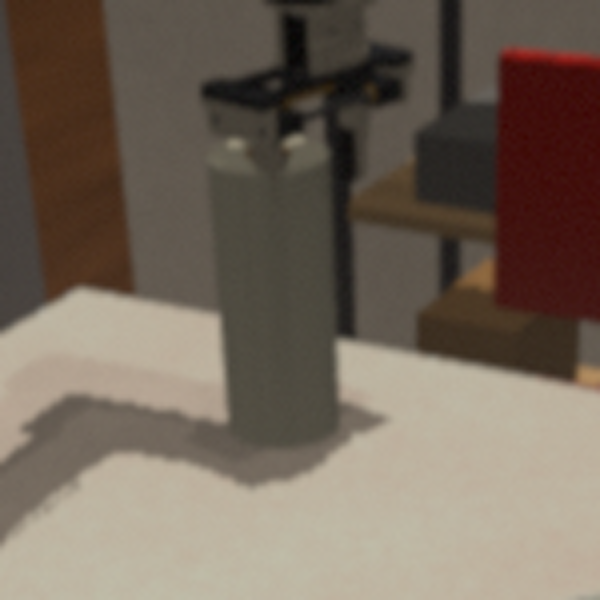

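View pics/c3.png

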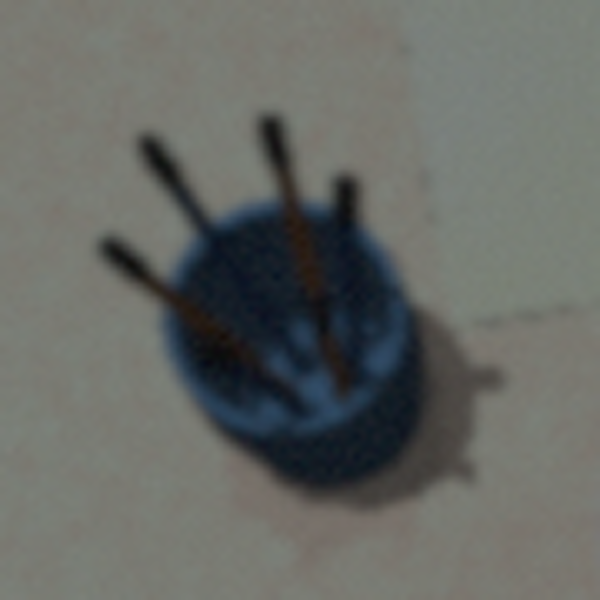

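Run:
```python
from h import *
print(w2px("scene",[[.156,.657,.227],[.156,.657,.29],[.12,.634,0],[.12,.634,.2],[.12,.634,.25],[.12,.634,.3],[.1,.665,0.25]]))
```

```text
[[258.1127027   47.11233246]
 [257.33522085  29.0702531 ]
 [249.76478427 105.92803988]
 [246.73484159  55.1064832 ]
 [245.90283991  41.15122902]
 [245.03744265  26.63582708]
 [245.62661751  37.92070173]]
```

Emit:
jog_arm([
  {"z": -4},
  {"z": -4},
  {"z": -4},
])

```text
validation failed for argument at $.co...
```

Emit:
jog_arm([
  {"x": 0, "y": 0, "z": -4, "roll": 0},
  {"x": 0, "y": 0, "z": -4, "roll": 0},
  {"x": 0, "y": 0, "z": -4, "roll": 0},
])

```text
clock: 1.2
tool_pos: [0.1565, 0.6564, 0.348]
orientation: [180.0, -0.0, -13.4]
force: [0.8, 1.2, 0.1]
opening: 0.0874
```

Emit:
jog_arm([
  {"x": 3.2, "y": 2.95, "z": 0, "roll": 0},
  {"x": 3.2, "y": 2.95, "z": 0, "roll": 0},
  {"x": 3.2, "y": 2.95, "z": 0, "roll": 0},
  {"x": 3.2, "y": 2.95, "z": 0, "roll": 0},
  {"x": 3.2, "y": 2.95, "z": 0, "roll": 0},
  {"x": 3.2, "y": 2.95, "z": 0, "roll": 0},
  {"x": 3.2, "y": 2.95, "z": 0, "roll": 0},
  {"x": 3.2, "y": 2.95, "z": 0, "roll": 0},
  {"x": 3.2, "y": 2.95, "z": 0, "roll": 0},
  {"x": 3.2, "y": 2.95, "z": 0, "roll": 0},
  {"x": 3.2, "y": 2.95, "z": 0, "roll": 0},
  {"x": 3.2, "y": 2.95, "z": 0, "roll": 0},
])

```text
clock: 2.4
tool_pos: [0.4485, 0.2217, 0.347]
orientation: [-179.9, -0.0, -13.4]
force: [1.4, 0.3, -0.7]
opening: 0.0873
```

Emit:
jog_arm([
  {"x": 0, "y": 0, "z": 0, "roll": 0.15},
  {"x": 0, "y": 0, "z": 1, "roll": 0.15},
  {"x": 0, "y": 0, "z": 1, "roll": 0.15},
  {"x": 0, "y": 0, "z": 1, "roll": 0.15},
  {"x": 0, "y": 0, "z": 1, "roll": 0.15},
  {"x": 0, "y": 0, "z": 1, "roll": 0.15},
  {"x": 0, "y": 0, "z": 1, "roll": 0.15},
  {"x": 0, "y": 0, "z": 1, "roll": 0.15},
  {"x": 0, "y": 0, "z": 1, "roll": 0.15},
  {"x": 0, "y": 0, "z": 1, "roll": 0.15},
  {"x": 0, "y": 0, "z": 1, "roll": 0.15},
  {"x": 0, "y": 0, "z": 0, "roll": 0.09},
])

```text
clock: 3.6
tool_pos: [0.4473, 0.2228, 0.2453]
orientation: [179.9, -0.1, -113.4]
force: [0.9, -0.1, -0.8]
opening: 0.0876
```

Emit:
jog_arm([
  {"x": 2.4, "y": -3.83, "z": 0, "roll": 0},
  {"x": 2.4, "y": -3.83, "z": 0, "roll": 0},
  {"x": 0, "y": 0, "z": 4, "roll": 0},
  {"x": 0, "y": 0, "z": 4, "roll": 0},
  {"x": 0, "y": 0, "z": 4, "roll": 0},
  {"x": 0, "y": 0, "z": 4, "roll": 0},
  {"x": 0, "y": 0, "z": 1.5, "roll": 0},
  {"x": 0, "y": 0, "z": 0, "roll": 0},
])

```text
clock: 4.4
tool_pos: [0.4981, 0.148, 0.0692]
orientation: [179.8, -0.2, -113.1]
force: [0.6, 0.2, 0.5]
opening: 0.0876
```

```bash
cat > look.py <<'E'
import sys; from h import *
from plant import ctrl
def look(tag,specs,H=600):
    for n,(x0,y0,w,h) in specs:
        s=ctrl.snapshot(n)["image"][:,:,::-1].copy(); cv2.imwrite(f"pics/raw_{tag}_{n}.png",s)
        f=min(800/w,H/h); cv2.imwrite(f"pics/{tag}_{n}.png",cv2.resize(s[y0:y0+h,x0:x0+w],None,fx=f,fy=f,interpolation=cv2.INTER_CUBIC))
E
python3 -c "
from look import *
look('l1',[('scene',(200,120,140,105)),('top',(150,190,140,105))])
print(ctrl.get_obs()['tool_pos'],w2px('scene',[[.497,.151,.016]]),w2px('top',[[.497,.151,.016]]))"
```

```text
[0.50009071 0.14931738 0.07215815] [[276.35970483 193.93537546]] [[217.38167797 245.54539152]]
```

View pics/l1_scene.png

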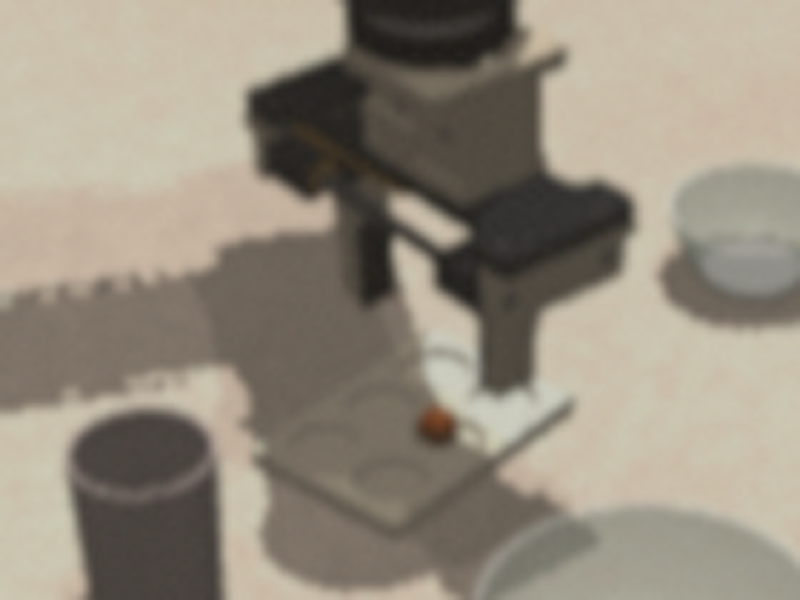

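View pics/l1_top.png

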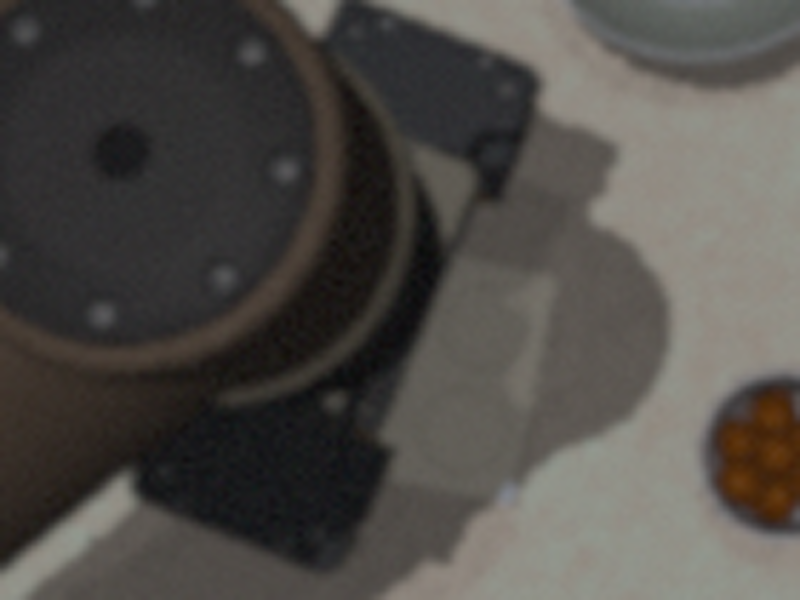

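Emit:
jog_arm([
  {"x": 0, "y": 0, "z": 3, "roll": 0},
  {"x": 0, "y": 0, "z": 2, "roll": 0},
  {"x": 0, "y": 0, "z": 0.9, "roll": 0},
  {"x": 0, "y": 0, "z": 0, "roll": 0},
])

```text
clock: 4.9
tool_pos: [0.4997, 0.1492, 0.0128]
orientation: [-180.0, -0.0, -113.1]
force: [-0.4, -0.8, 0.2]
opening: 0.0878
```

Emit:
jog_arm([
  {"x": 0, "y": 0, "z": 0, "roll": 0},
  {"x": 0, "y": 0, "z": 0, "roll": 0},
  {"x": 0, "y": 0, "z": 0, "roll": 0},
  {"x": 0, "y": 0, "z": 0, "roll": 0},
  {"x": 0, "y": 0, "z": 0, "roll": 0},
  {"x": 0, "y": 0, "z": 0, "roll": 0},
  {"x": 0, "y": 0, "z": 0, "roll": 0},
  {"x": 0, "y": 0, "z": 0, "roll": 0},
], gripper=0.5)

```text
clock: 5.7
tool_pos: [0.4995, 0.149, 0.0125]
orientation: [180.0, -0.0, -113.1]
force: [0.6, 0.4, -0.4]
opening: 0.0291
```

Emit:
jog_arm([
  {"x": 0, "y": 0, "z": 0, "roll": 0},
  {"x": 0, "y": 0, "z": 0, "roll": 0},
  {"x": 0, "y": 0, "z": 0, "roll": 0},
  {"x": 0, "y": 0, "z": 0, "roll": 0},
])

```text
clock: 6.1
tool_pos: [0.4996, 0.1491, 0.0125]
orientation: [180.0, -0.0, -113.1]
force: [-1.4, 0.1, 0.5]
opening: 0.0216
```

Emit:
jog_arm([
  {"x": 0, "y": 0, "z": -2, "roll": 0},
  {"x": 0, "y": 0, "z": -4, "roll": 0},
  {"x": 0, "y": 0, "z": -4, "roll": 0},
])

```text
clock: 6.4
tool_pos: [0.499, 0.1487, 0.1132]
orientation: [179.9, -0.1, -113.1]
force: [0.2, 0.8, 0.1]
opening: 0.0214
```

```bash
python3 -c "
from look import *
look('l2',[('scene',(200,100,140,105))])
print(ctrl.get_obs()['tool_pos'],ctrl.get_obs()['opening'])"
```

```text
[0.50259322 0.1504658  0.12040449] 0.021485095136962812
```

View pics/l2_scene.png

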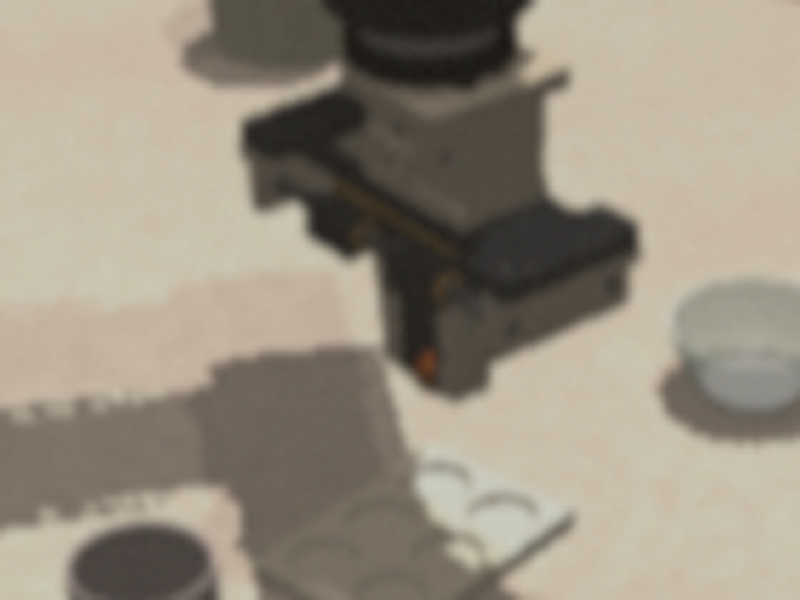

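Emit:
jog_arm([
  {"x": 1.13, "y": -4.07, "z": 0, "roll": 0},
  {"x": 1.13, "y": -4.07, "z": 0, "roll": 0},
  {"x": 1.13, "y": -4.07, "z": 0, "roll": 0},
  {"x": 1.13, "y": -4.07, "z": 0, "roll": 0},
  {"x": 1.13, "y": -4.07, "z": 0, "roll": 0},
  {"x": 0, "y": 0, "z": 0, "roll": 0},
  {"x": 0, "y": 0, "z": 4, "roll": 0},
  {"x": 0, "y": 0, "z": 3, "roll": 0},
  {"x": 0, "y": 0, "z": 0, "roll": 0},
])

```text
clock: 7.35
tool_pos: [0.661, 0.0166, 0.0379]
orientation: [179.6, -0.3, -113.2]
force: [-0.2, -0.3, 0.3]
opening: 0.0217
```

Emit:
jog_arm([
  {"x": 0, "y": 0, "z": 0, "roll": 0},
  {"x": 0, "y": 0, "z": 0, "roll": 0},
  {"x": 0, "y": 0, "z": 0, "roll": 0},
  {"x": 0, "y": 0, "z": 0, "roll": 0},
  {"x": 0, "y": 0, "z": -3, "roll": 0},
  {"x": 0, "y": 0, "z": -4, "roll": 0},
  {"x": 0, "y": 0, "z": -4, "roll": 0},
  {"x": 0, "y": 0, "z": -3, "roll": 0},
], gripper=4)

```text
clock: 8.15
tool_pos: [0.6654, 0.0174, 0.1865]
orientation: [-179.8, 0.1, -113.1]
force: [0.9, 1.0, 0.8]
opening: 0.0398
```

```bash
python3 -c "
from look import *
look('l3',[('scene',(200,120,200,150))])
print(ctrl.get_obs()['tool_pos'],ctrl.get_obs()['opening'],w2px('top',[[.35,-.12,.09]]),px2w('top',346,316,.09))"
```

```text
[0.66765804 0.01746671 0.19181959] 0.040180071202712574 [[338.03923923 308.1906016 ]] [ 0.3329478  -0.13670325  0.09      ]
```

View pics/l3_scene.png

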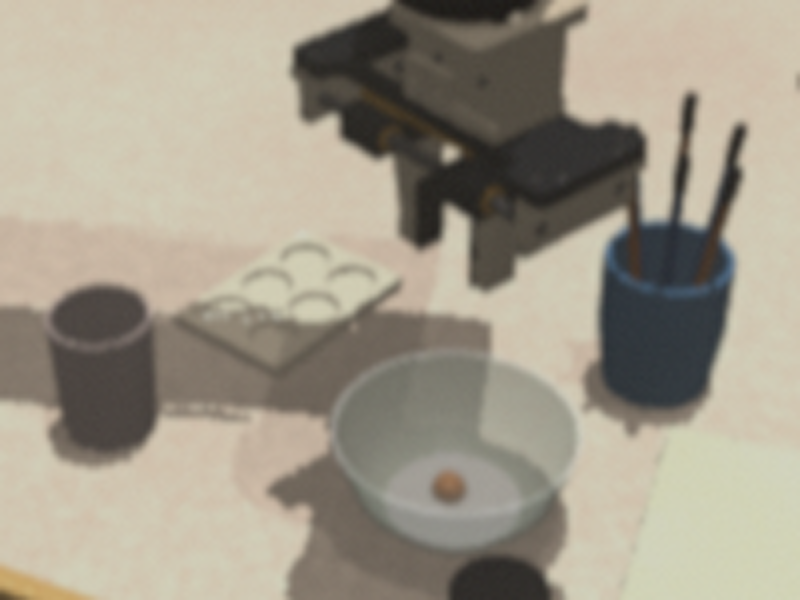

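```bash
python3 -c "
from h import *
print(px2w('scene',200+99.5/4,120+315/4,.09),px2w('top',287,269.3,.09))
t=np.array([.437,-.0095])-[.6665,.0175]; a=np.radians(-113.1); print(t@[np.cos(a),np.sin(a)],t@[np.sin(a),-np.cos(a)])"
```

```text
[ 0.43938276 -0.01219617  0.09      ] [ 0.43653383 -0.01063978  0.09      ]
0.11487654868820427 0.20050593148704263
```

Emit:
jog_arm([
  {"x": 2.3, "y": 3.99, "z": 0, "roll": 0},
  {"x": 2.3, "y": 3.99, "z": 0, "roll": 0},
  {"x": 2.3, "y": 3.99, "z": 0, "roll": 0},
  {"x": 2.3, "y": 3.99, "z": 0, "roll": 0},
  {"x": 2.3, "y": 3.99, "z": 0, "roll": 0},
  {"x": 0, "y": 0, "z": 0, "roll": 0},
  {"x": 0, "y": 0, "z": 0, "roll": 0},
  {"x": 0, "y": 0, "z": 0, "roll": 0},
], gripper=8.76)

```text
clock: 9.0
tool_pos: [0.437, -0.0099, 0.1833]
orientation: [-179.9, 0.1, -113.1]
force: [-0.4, -0.1, 0.4]
opening: 0.0872
```

```bash
python3 -c "
from look import *
look('l4',[('scene',(150,120,160,120))])
o=ctrl.get_obs();print(o['tool_pos'],o['opening'],o['joint_pos'])"
```

```text
[ 0.43700795 -0.00991362  0.18291996] 0.087199626391922 [ 2.47341054e+01 -4.37111516e-01 -3.15346720e+01  9.15161899e-03
 -5.88468574e+01 -4.78269700e+01]
```

View pics/l4_scene.png

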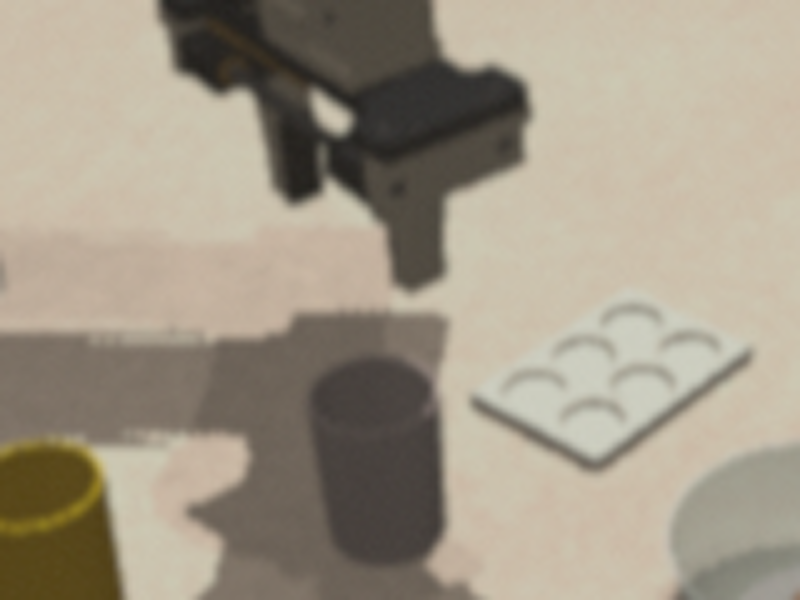

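Emit:
jog_arm([
  {"x": 0, "y": 0, "z": 3, "roll": 0},
  {"x": 0, "y": 0, "z": 3, "roll": 0},
  {"x": 0, "y": 0, "z": 3, "roll": 0},
  {"x": 0, "y": 0, "z": 3, "roll": 0},
  {"x": 0, "y": 0, "z": 1.7, "roll": 0},
  {"x": 0, "y": 0, "z": 0, "roll": 0},
])

```text
clock: 9.65
tool_pos: [0.4349, -0.0109, 0.043]
orientation: [179.8, -0.2, -113.1]
force: [-0.5, 0.3, 0.5]
opening: 0.0874
```

Emit:
jog_arm([
  {"x": 0, "y": 0, "z": 0, "roll": 0},
  {"x": 0, "y": 0, "z": 0, "roll": 0},
  {"x": 0, "y": 0, "z": 0, "roll": 0},
  {"x": 0, "y": 0, "z": 0, "roll": 0},
  {"x": 0, "y": 0, "z": 0, "roll": 0},
], gripper=4)

```text
clock: 10.15
tool_pos: [0.4365, -0.0099, 0.0464]
orientation: [-179.9, 0.1, -113.1]
force: [-2.6, 1.8, 6.0]
opening: 0.0678
```

Emit:
jog_arm([
  {"x": 0, "y": 0, "z": 0, "roll": 0},
  {"x": 0, "y": 0, "z": 0, "roll": 0},
  {"x": 0, "y": 0, "z": -1, "roll": 0},
  {"x": 0, "y": 0, "z": -2, "roll": 0},
  {"x": 0, "y": 0, "z": -1.5, "roll": 0},
  {"x": 0, "y": 0, "z": 0, "roll": 0},
  {"x": 0, "y": 0, "z": 0, "roll": 0},
])

```text
clock: 10.85
tool_pos: [0.4359, -0.0102, 0.0908]
orientation: [-180.0, 0.1, -113.1]
force: [0.2, 0.2, -2.0]
opening: 0.0672
```

```bash
python3 -c "
from look import *
look('l5',[('scene',(150,100,160,120))])
o=ctrl.get_obs();print(o['tool_pos'],o['opening'],o['force'],o['moment'])"
```

```text
[ 0.43547934 -0.01038199  0.09025428] 0.06748518687436038 [-0.64886409  0.04710784 -2.86214596] [ 0.08949565 -0.04402546  0.02259698]
```

View pics/l5_scene.png

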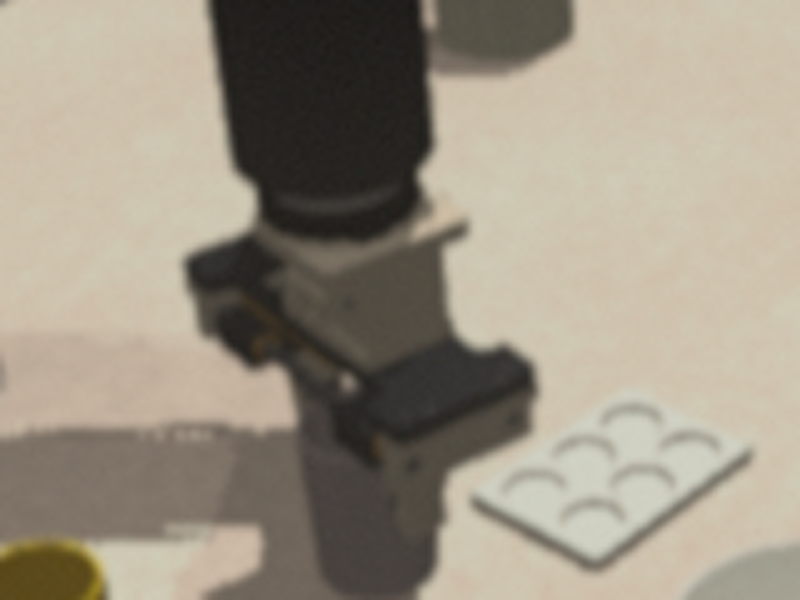

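Emit:
jog_arm([
  {"x": 0.2, "y": -2, "z": 0, "roll": 0},
  {"x": 0.3, "y": -3, "z": 0, "roll": 0},
  {"x": 0.3, "y": -3.5, "z": 0, "roll": 0},
  {"x": 0.3, "y": -3.5, "z": 0, "roll": 0},
  {"x": 0.3, "y": -3.5, "z": 0, "roll": 0},
  {"x": 0.2, "y": -2.5, "z": 0, "roll": 0},
  {"x": 0, "y": -1.9, "z": 0, "roll": 0},
  {"x": 0, "y": 0, "z": 0, "roll": 0},
  {"x": 0, "y": 0, "z": 0, "roll": 0},
])

```text
clock: 11.8
tool_pos: [0.6118, -0.1032, 0.0887]
orientation: [179.8, -0.1, -113.1]
force: [-0.6, -0.6, -3.3]
opening: 0.0674
```

```bash
python3 -c "
from look import *
look('l6',[('scene',(180,120,240,180)),('top',(160,80,240,180))])
o=ctrl.get_obs();print(o['tool_pos'],o['opening'],o['force'],o['moment'])"
```

```text
[ 0.61162052 -0.10283592  0.08962654] 0.06738056065237583 [-0.57847786  0.80973512 -1.80398928] [ 0.09135943 -0.08505035 -0.04357749]
```

View pics/l6_scene.png

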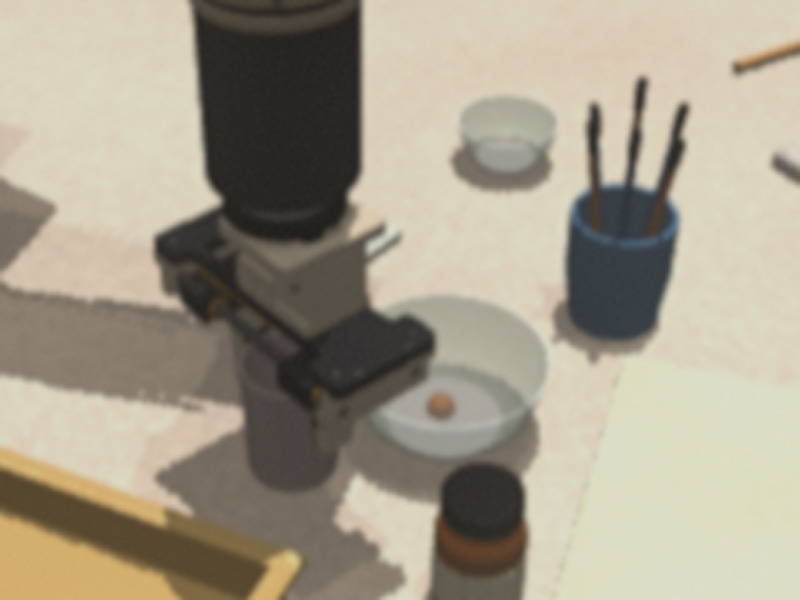

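View pics/l6_top.png

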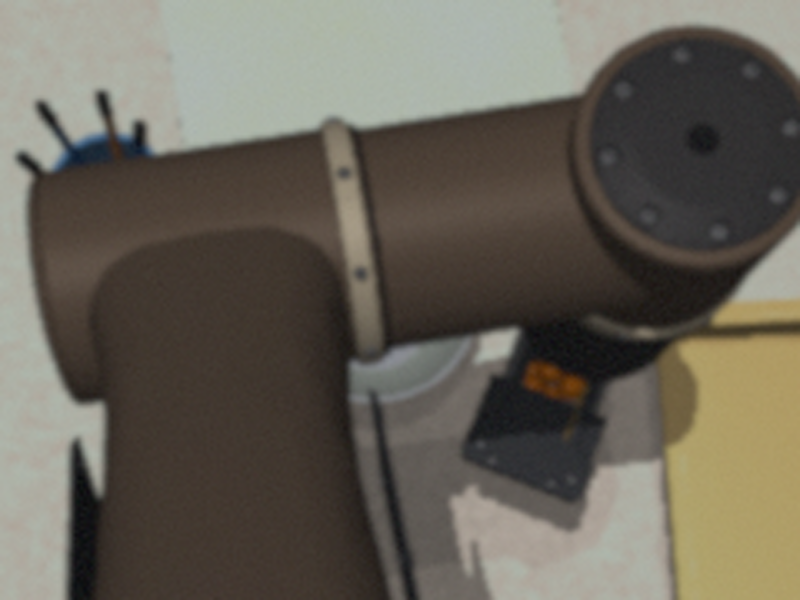

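Emit:
jog_arm([
  {"x": -0.9, "y": 0, "z": 0, "roll": 0},
  {"x": -0.9, "y": 0, "z": 0, "roll": 0},
  {"x": -0.5, "y": 0, "z": 0, "roll": 0},
  {"x": -0.5, "y": 0, "z": 0, "roll": 0},
  {"x": -0.6, "y": 0, "z": 0, "roll": 0},
  {"x": -0.6, "y": 0, "z": 0, "roll": 0},
])

```text
clock: 12.5
tool_pos: [0.628, -0.0664, 0.0907]
orientation: [180.0, -0.1, -113.1]
force: [-2.7, -5.3, 0.5]
opening: 0.0678
```

```bash
python3 -c "
from look import *
look('l7',[('scene',(180,120,240,180))])
o=ctrl.get_obs();print(o['tool_pos'],o['opening'],o['force'],o['moment'])"
```

```text
[ 0.62859788 -0.06555706  0.09063631] 0.06755707503689112 [-0.84237932 -0.24973444 -2.62894334] [-0.31954651  0.0509029   0.08612063]
```

View pics/l7_scene.png

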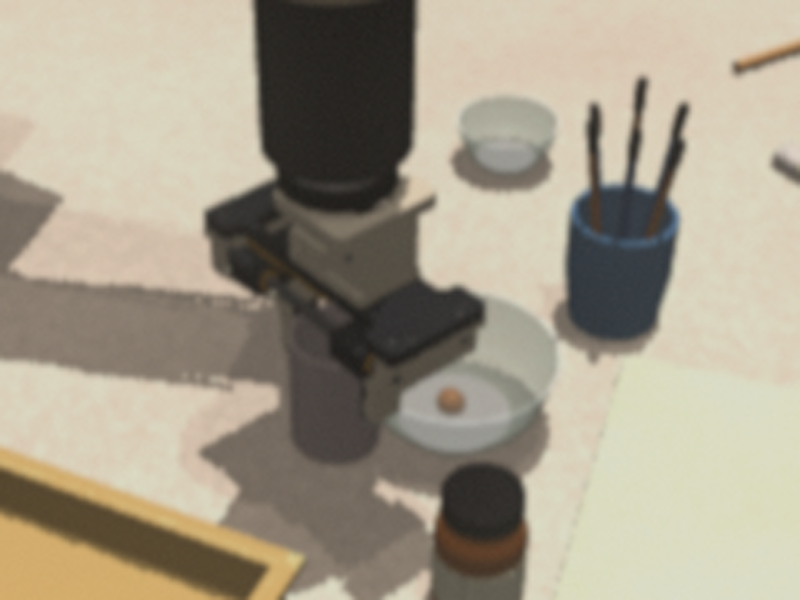

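Emit:
jog_arm([
  {"x": -0.6, "y": 0, "z": 0, "roll": 0},
  {"x": -0.6, "y": 0, "z": 0, "roll": 0},
  {"x": -0.6, "y": 0, "z": 0, "roll": 0},
  {"x": -0.6, "y": 0, "z": 0, "roll": 0},
  {"x": -0.6, "y": 0, "z": 0, "roll": 0},
  {"x": -0.6, "y": 0, "z": 0, "roll": 0},
  {"x": -0.6, "y": 0, "z": 0, "roll": 0},
  {"x": -0.6, "y": 0, "z": 0, "roll": 0},
])

```text
clock: 13.35
tool_pos: [0.6474, -0.0216, 0.0905]
orientation: [180.0, -0.0, -113.1]
force: [-1.1, -2.3, -0.8]
opening: 0.0675
```

```bash
python3 -c "
from look import *
look('l8',[('scene',(180,120,240,180))])
o=ctrl.get_obs();print(o['tool_pos'],o['opening'],o['force'],o['moment'])"
```

```text
[ 0.64799863 -0.02070599  0.09048014] 0.06737516567533516 [-0.14675851  0.09562701 -3.15721718] [-0.27065332  0.11556455  0.01535425]
```

View pics/l8_scene.png

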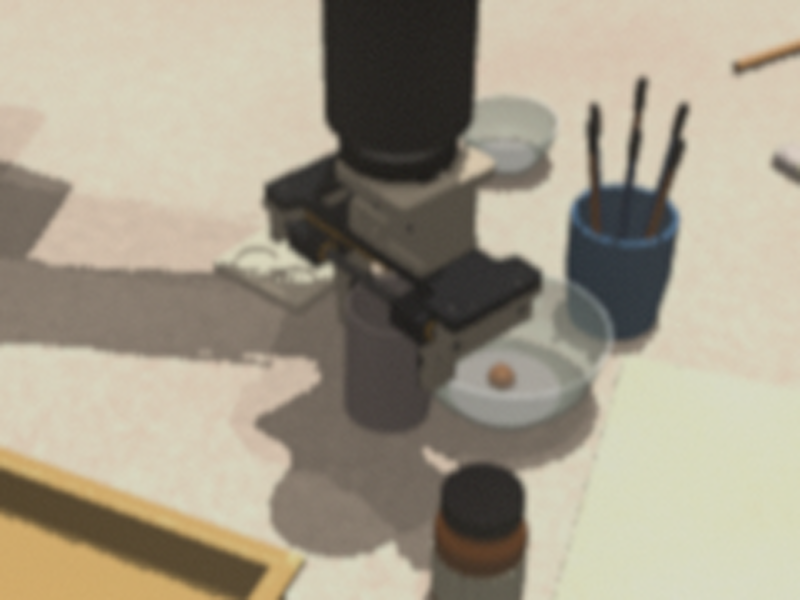

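Emit:
jog_arm([
  {"x": -0.4, "y": 0, "z": 0, "roll": 0},
  {"x": -0.4, "y": 0, "z": 0, "roll": 0},
  {"x": -0.4, "y": 0, "z": 0, "roll": 0},
  {"x": -0.4, "y": 0, "z": 0, "roll": 0},
  {"x": -0.4, "y": 0, "z": 0, "roll": 0},
])

```text
clock: 13.9
tool_pos: [0.6552, -0.0035, 0.0905]
orientation: [180.0, -0.0, -113.1]
force: [-3.2, -5.7, 1.1]
opening: 0.0677
```

```bash
python3 -c "
from look import *
look('l9',[('scene',(180,120,240,180))])
o=ctrl.get_obs();print(o['tool_pos'],o['opening'],o['force'],o['moment'])"
```

```text
[ 0.65536536 -0.00312385  0.09061317] 0.06728823074574777 [-1.59847193 -3.8207693  -2.18731933] [-1.30677036  0.72002333  0.02355802]
```

View pics/l9_scene.png

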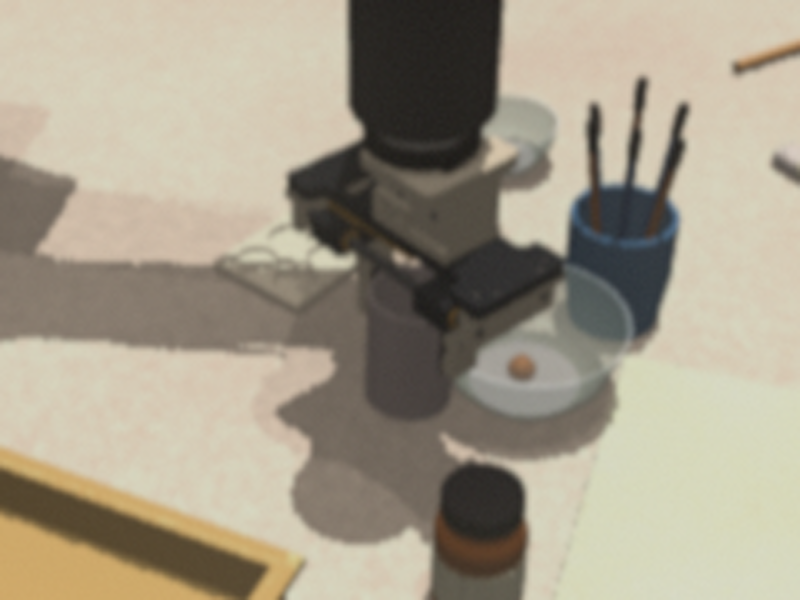

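Emit:
jog_arm([
  {"x": -0.5, "y": 0, "z": 0, "roll": 0},
  {"x": -0.5, "y": 0, "z": -0.3, "roll": 0},
  {"x": -0.5, "y": 0, "z": -0.3, "roll": 0},
  {"x": -0.5, "y": 0, "z": -0.3, "roll": 0},
])

```text
clock: 14.35
tool_pos: [0.6626, 0.0149, 0.0994]
orientation: [179.9, -0.0, -113.1]
force: [-2.3, -4.7, -2.8]
opening: 0.0671
```

```bash
python3 -c "
from look import *
look('l10',[('scene',(180,120,240,180))])
o=ctrl.get_obs();print(o['tool_pos'],o['opening'],o['force'],o['moment'])"
```

```text
[0.66334388 0.01552673 0.10008771] 0.06715897135935939 [-2.53807919 -3.89459457 -1.52442924] [-1.46398176  0.9612805  -0.01190216]
```

View pics/l10_scene.png

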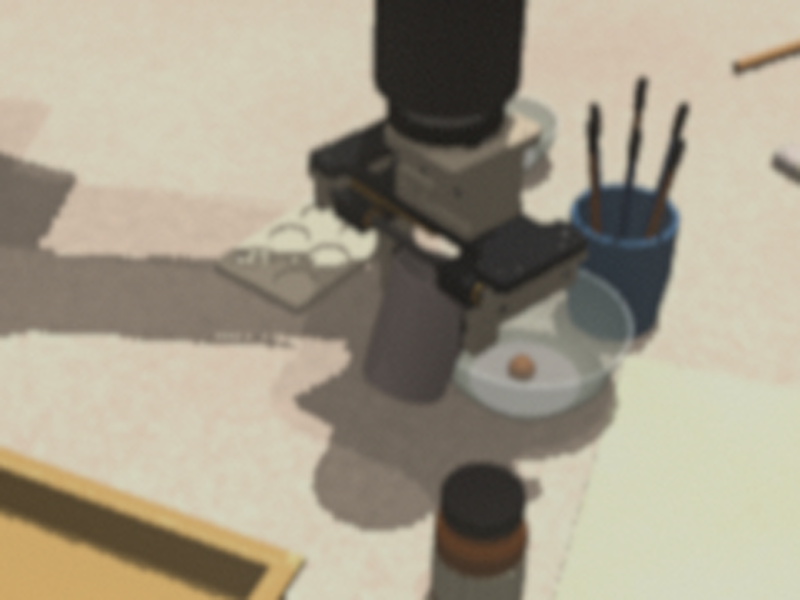

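Emit:
jog_arm([
  {"x": -0.58, "y": 0, "z": -0.07, "roll": 0},
  {"x": -0.58, "y": 0, "z": -0.07, "roll": 0},
  {"x": -0.58, "y": 0, "z": -0.07, "roll": 0},
  {"x": -0.58, "y": 0, "z": -0.05, "roll": 0},
  {"x": -0.59, "y": 0, "z": 0.1, "roll": 0},
  {"x": -0.59, "y": 0, "z": 0.1, "roll": 0},
])

```text
clock: 15.0
tool_pos: [0.6768, 0.0475, 0.1002]
orientation: [180.0, 0.0, -113.1]
force: [-2.8, -2.6, -1.4]
opening: 0.0662
```

```bash
python3 -c "
from look import *
look('l11',[('scene',(180,120,240,180))])
o=ctrl.get_obs();print(o['tool_pos'],o['opening'],o['force'],o['moment'])"
```

```text
[0.67721015 0.04827177 0.0999977 ] 0.0658828486298509 [-2.8749385  -0.66033818 -0.1271845 ] [-0.51683269  1.28861161 -0.07377708]
```

View pics/l11_scene.png

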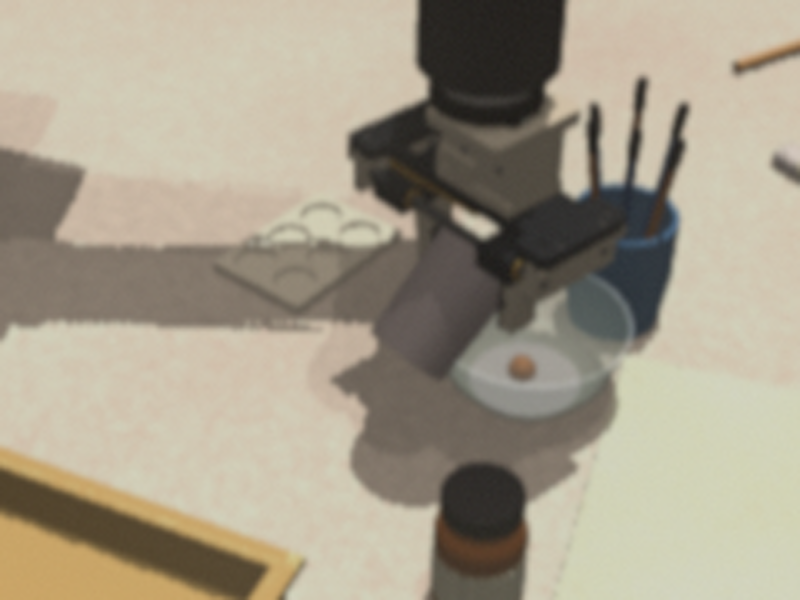

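Emit:
jog_arm([
  {"x": -0.54, "y": 0, "z": 0.05, "roll": 0},
  {"x": -0.53, "y": 0, "z": 0.29, "roll": 0},
  {"x": -0.53, "y": 0, "z": 0.29, "roll": 0},
  {"x": -0.53, "y": 0, "z": 0.29, "roll": 0},
  {"x": -0.37, "y": 0, "z": 0.43, "roll": 0},
])

```text
clock: 15.55
tool_pos: [0.687, 0.0706, 0.0868]
orientation: [-180.0, 0.0, -113.1]
force: [-3.9, -0.8, 5.1]
opening: 0.0658
```

```bash
python3 -c "
from look import *
look('l12',[('scene',(180,120,240,180))])
o=ctrl.get_obs();print(o['tool_pos'],o['opening'],o['force'],o['moment'])"
```

```text
[0.68714317 0.07114841 0.08612064] 0.0657548056755646 [-2.32153985  0.05177578  2.54336619] [-0.07994016  1.19650936 -0.10699315]
```

View pics/l12_scene.png

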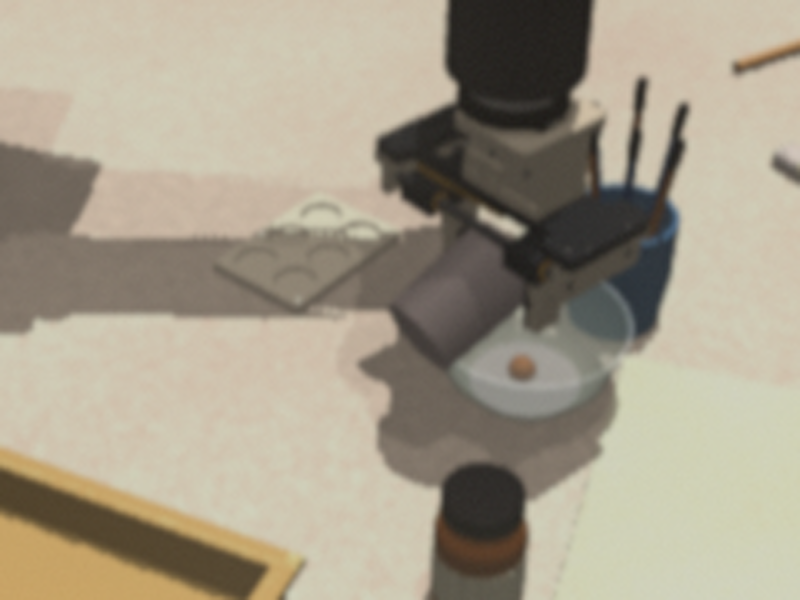

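Emit:
jog_arm([
  {"x": -0.25, "y": 0, "z": 0.3, "roll": 0},
  {"x": -0.25, "y": 0, "z": 0.3, "roll": 0},
  {"x": -0.22, "y": 0, "z": 0.35, "roll": 0},
  {"x": -0.2, "y": 0, "z": 0.35, "roll": 0},
])

```text
clock: 16.0
tool_pos: [0.6909, 0.0788, 0.0738]
orientation: [-179.9, 0.1, -113.1]
force: [-1.7, 0.6, 3.4]
opening: 0.0653
```

```bash
python3 -c "
from look import *
look('l13',[('scene',(180,120,240,180))])
o=ctrl.get_obs();print(o['tool_pos'],o['opening'],o['force'],o['moment'])"
```

```text
[0.69064202 0.07888823 0.07306227] 0.06586468806098997 [ 0.03949758 -0.32289279  2.87881119] [-0.24095031  0.34650699 -0.04496155]
```

View pics/l13_scene.png

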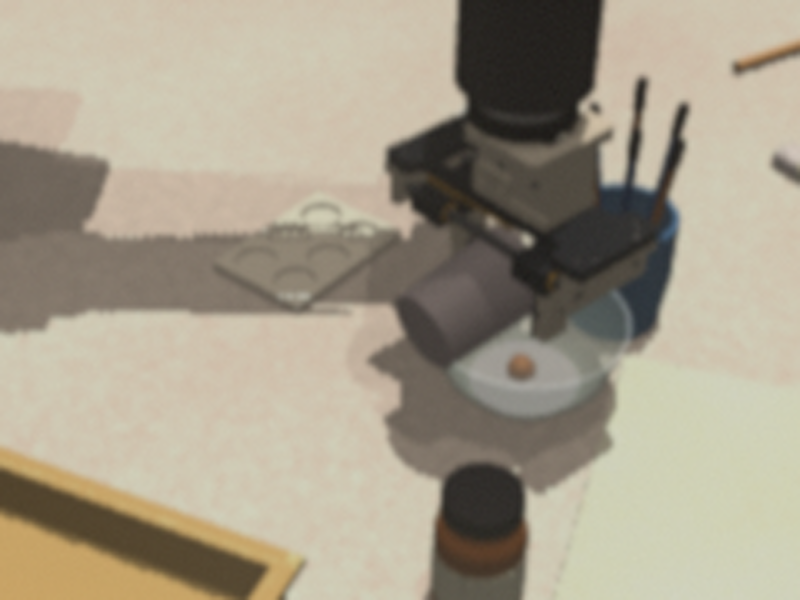

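Emit:
jog_arm([
  {"x": -0.15, "y": 0, "z": 0.35, "roll": 0},
  {"x": -0.15, "y": 0, "z": 0.35, "roll": 0},
  {"x": -0.1, "y": 0, "z": 0.35, "roll": 0},
  {"x": -0.1, "y": 0, "z": 0.3, "roll": 0},
])

```text
clock: 16.45
tool_pos: [0.6921, 0.083, 0.0598]
orientation: [180.0, -0.0, -113.1]
force: [-0.5, -0.2, 3.1]
opening: 0.0662
```

```bash
python3 -c "
from look import *
look('l14',[('scene',(180,120,240,180))])
o=ctrl.get_obs();print(o['tool_pos'],o['opening'],o['force'],o['moment'])"
```

```text
[0.69192391 0.08310936 0.05921633] 0.06559557176519491 [-3.15754938e-01  9.66994465e-04  3.78175934e+00] [-0.16454595  0.34772405 -0.02967471]
```

View pics/l14_scene.png

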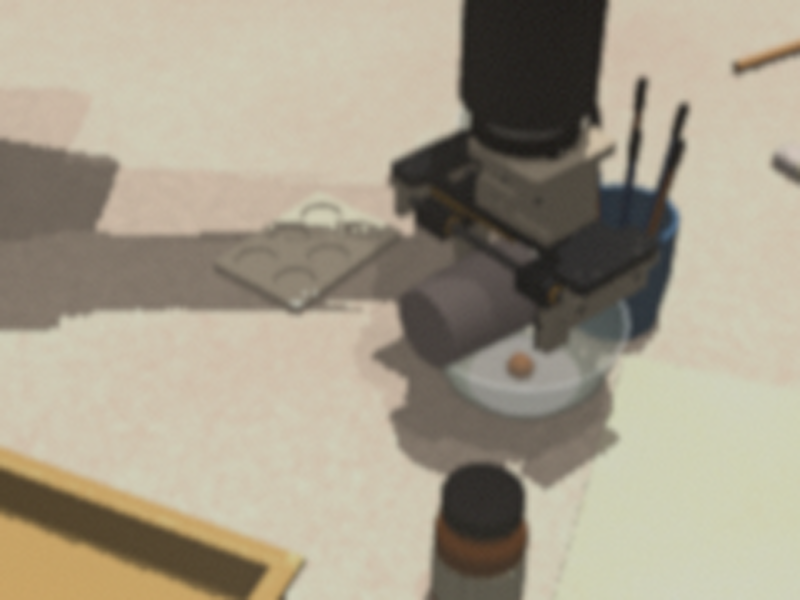

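Emit:
jog_arm([
  {"x": 0, "y": 0, "z": -0.8, "roll": 0},
  {"x": 2, "y": 0, "z": 0, "roll": 0},
  {"x": 0, "y": 0, "z": 0, "roll": 0},
  {"x": -0.7, "y": 0, "z": 0, "roll": 0},
  {"x": -0.7, "y": 0, "z": 0, "roll": 0},
  {"x": -0.6, "y": 0, "z": 0, "roll": 0},
  {"x": 2, "y": 0, "z": 0, "roll": 0},
  {"x": 0, "y": 0, "z": 0, "roll": 0},
])

```text
clock: 17.3
tool_pos: [0.6832, 0.0637, 0.0677]
orientation: [179.9, -0.1, -113.1]
force: [0.2, -0.6, -3.5]
opening: 0.0657
```

```bash
python3 -c "
from look import *
look('l15',[('scene',(180,120,240,180)),('top',(160,60,240,180))])
o=ctrl.get_obs();print(o['tool_pos'],o['opening'],o['force'],o['moment'])"
```

```text
[0.68413153 0.06448368 0.06808216] 0.06564294447948185 [ 0.10622766  0.06671668 -2.78426587] [ 0.22389779 -0.19430032 -0.02507272]
```

View pics/l15_scene.png

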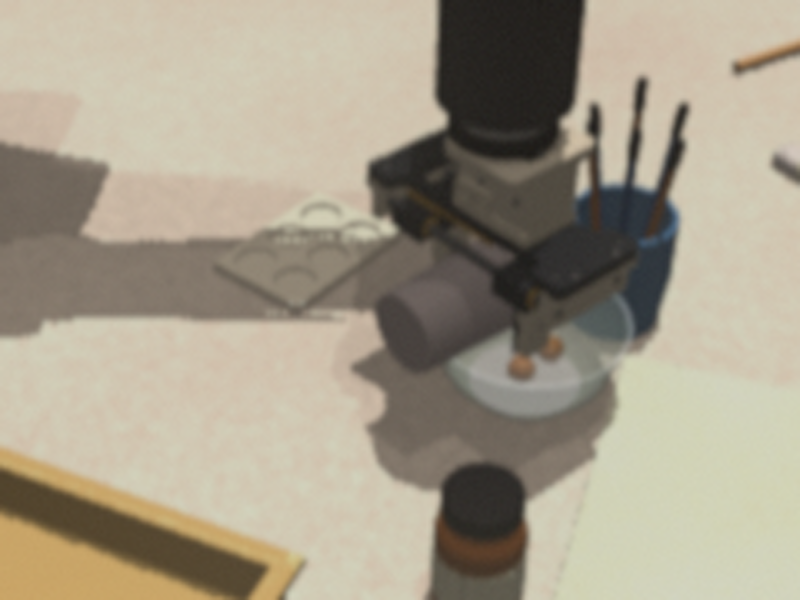

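View pics/l15_top.png

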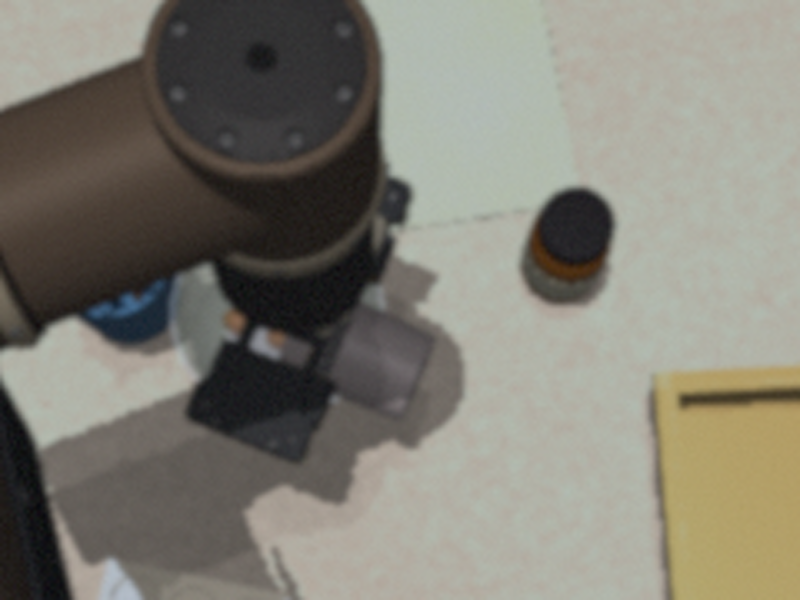

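Emit:
jog_arm([
  {"x": -0.7, "y": 0, "z": 0, "roll": 0},
  {"x": -0.7, "y": 0, "z": 0, "roll": 0},
  {"x": -0.6, "y": 0, "z": 0, "roll": 0},
  {"x": 3.5, "y": 0, "z": 0, "roll": 0},
  {"x": 0, "y": 0, "z": 0, "roll": 0},
  {"x": -1, "y": 0, "z": 0, "roll": 0},
  {"x": -1.2, "y": 0, "z": 0, "roll": 0},
  {"x": -1.3, "y": 0, "z": 0, "roll": 0},
  {"x": 3.5, "y": 0, "z": 0, "roll": 0},
  {"x": 0, "y": 0, "z": 0, "roll": 0},
])

```text
clock: 18.4
tool_pos: [0.6773, 0.0503, 0.0676]
orientation: [179.9, -0.1, -113.1]
force: [-0.5, 0.1, -2.9]
opening: 0.0656
```

```bash
python3 -c "
from look import *
look('l16',[('scene',(180,120,240,180)),('top',(160,60,240,180))])
o=ctrl.get_obs();print(o['tool_pos'],o['opening'],o['force'],o['moment'])"
```

```text
[0.67875023 0.05153876 0.06820021] 0.06604392477328581 [-0.08317474  0.06214347 -1.72151018] [ 0.26329982 -0.14708374 -0.01764792]
```

View pics/l16_scene.png

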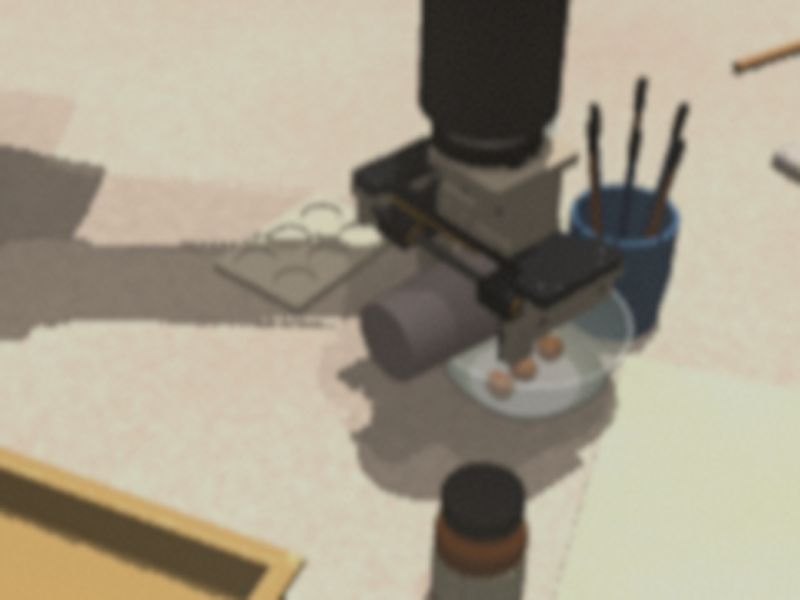

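View pics/l16_top.png

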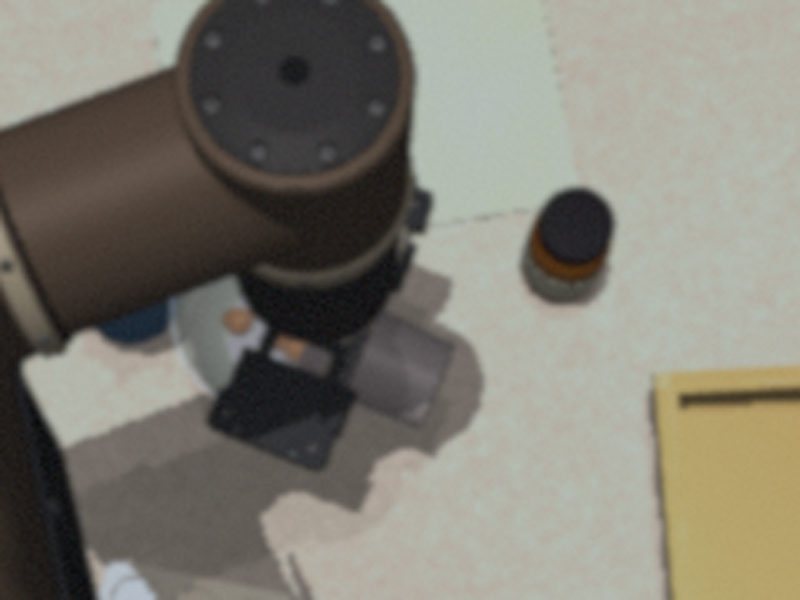

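Emit:
jog_arm([
  {"x": -1, "y": 0, "z": 0, "roll": 0},
  {"x": -1.2, "y": 0, "z": 0, "roll": 0},
  {"x": -1.3, "y": 0, "z": 0, "roll": 0},
  {"x": 0, "y": 0, "z": 0.5, "roll": 0},
  {"x": 0, "y": 0, "z": 0.5, "roll": 0},
  {"x": 0, "y": 0, "z": 0.4, "roll": 0},
  {"x": 0, "y": 0, "z": 0.3, "roll": 0},
  {"x": 0, "y": 0, "z": -1, "roll": 0},
  {"x": 3.5, "y": 0, "z": 0, "roll": 0},
  {"x": 0, "y": 0, "z": 0, "roll": 0},
])

```text
clock: 19.5
tool_pos: [0.6773, 0.0483, 0.0621]
orientation: [180.0, 0.0, -113.2]
force: [-0.6, -1.4, 2.8]
opening: 0.066
```

Emit:
jog_arm([
  {"x": -1, "y": 0, "z": 0, "roll": 0},
  {"x": -1.2, "y": 0, "z": 0, "roll": 0},
  {"x": -1.3, "y": 0, "z": 0, "roll": 0},
  {"x": 4, "y": 0, "z": 0, "roll": 0},
  {"x": 0, "y": 0, "z": 0, "roll": 0},
  {"x": -1.2, "y": 0, "z": 0, "roll": 0},
  {"x": -1.4, "y": 0, "z": 0, "roll": 0},
  {"x": -1.4, "y": 0, "z": 0, "roll": 0},
  {"x": 4, "y": 0, "z": 0, "roll": 0},
  {"x": 0, "y": 0, "z": 0, "roll": 0},
])

```text
clock: 20.5
tool_pos: [0.6753, 0.046, 0.0605]
orientation: [179.9, -0.0, -113.1]
force: [-1.5, 2.2, 2.4]
opening: 0.0657
```

```bash
python3 -c "
from look import *
look('l17',[('scene',(180,120,240,180)),('top',(160,60,240,180))])
o=ctrl.get_obs();print(o['tool_pos'],o['opening'],o['force'],o['moment'])"
```

```text
[0.6763832  0.04707181 0.06104093] 0.06548596632423087 [-0.47744348  0.22176512 -1.88465667] [ 0.26514753  0.16517623 -0.02432816]
```

View pics/l17_scene.png

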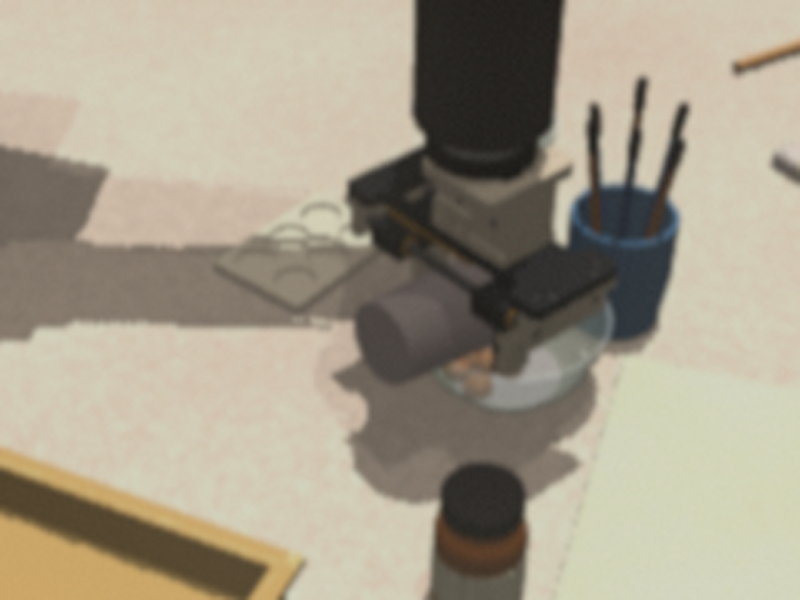

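View pics/l17_top.png

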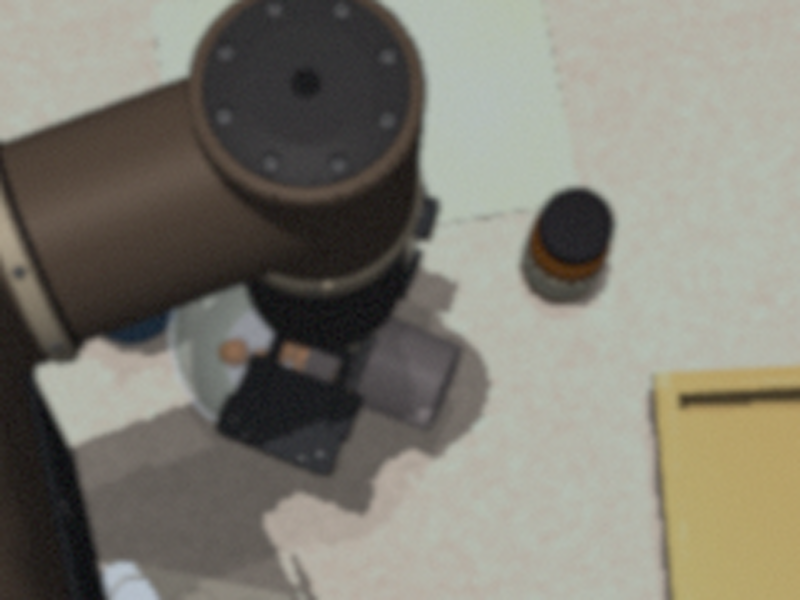

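Emit:
jog_arm([
  {"x": 0, "y": 0, "z": -0.8, "roll": 0},
  {"x": 0, "y": 0, "z": -0.8, "roll": 0},
  {"x": 0, "y": 0, "z": -0.8, "roll": 0},
  {"x": 0, "y": 0, "z": 0, "roll": 0},
])

```text
clock: 21.0
tool_pos: [0.6777, 0.0468, 0.0872]
orientation: [-179.9, 0.1, -113.1]
force: [0.1, -1.0, -1.8]
opening: 0.0655
```

```bash
python3 -c "
from look import *
look('l18',[('scene',(260,150,140,105)),('top',(170,70,160,120))])
o=ctrl.get_obs();print(o['tool_pos'],o['opening'],o['force'],o['moment'])"
```

```text
[0.67662741 0.0464594  0.08568835] 0.06593554228551239 [ 0.55095738 -0.23457332 -1.61351424] [ 0.19921497 -0.09937625 -0.00967339]
```

View pics/l18_scene.png

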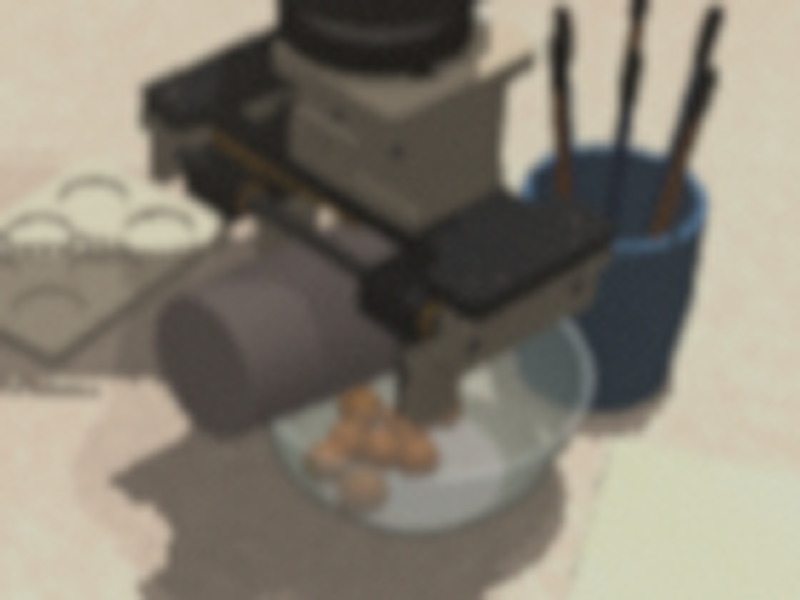

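View pics/l18_top.png

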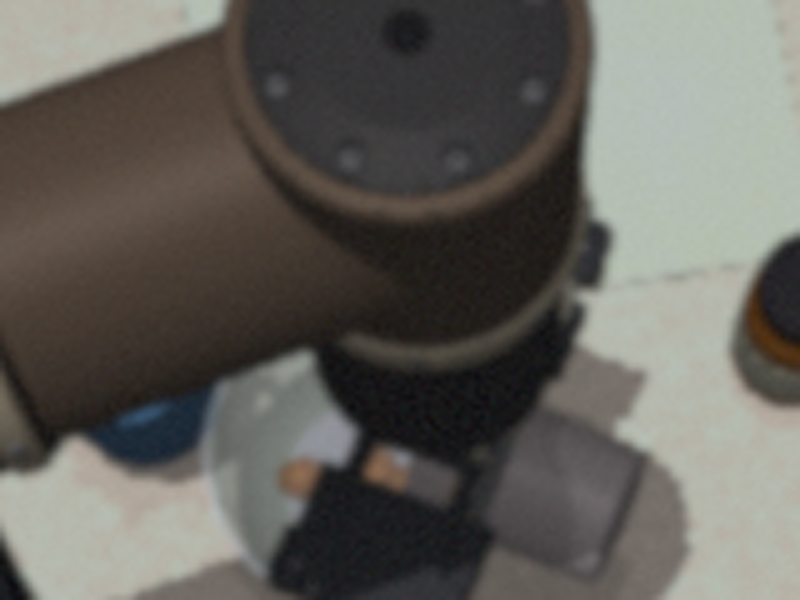

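Emit:
jog_arm([
  {"x": -0.7, "y": 0, "z": 0, "roll": 0},
  {"x": -0.9, "y": 0, "z": 0, "roll": 0},
  {"x": -0.8, "y": 0, "z": 0, "roll": 0},
  {"x": 4, "y": 0, "z": 0, "roll": 0},
  {"x": 0, "y": 0, "z": 0, "roll": 0},
  {"x": -1.2, "y": 0, "z": 0, "roll": 0},
  {"x": -1.4, "y": 0, "z": 0, "roll": 0},
  {"x": -1.4, "y": 0, "z": 0, "roll": 0},
  {"x": 4, "y": 0, "z": 0, "roll": 0},
  {"x": 0, "y": 0, "z": 0, "roll": 0},
])

```text
clock: 22.1
tool_pos: [0.6689, 0.0309, 0.0846]
orientation: [179.9, -0.1, -113.1]
force: [0.2, 0.4, -2.5]
opening: 0.0654
```

Emit:
jog_arm([
  {"x": 0, "y": 0, "z": -2, "roll": 0},
  {"x": 1, "y": 0, "z": -4, "roll": 0},
  {"x": 2, "y": 0, "z": -4, "roll": 0},
  {"x": 4, "y": 0, "z": 0, "roll": 0},
  {"x": 4, "y": 0, "z": 0, "roll": 0},
  {"x": 3, "y": 0, "z": 0, "roll": 0},
  {"x": 0, "y": 0, "z": 0, "roll": 0},
  {"x": 0, "y": 0, "z": 0, "roll": 0},
])

```text
clock: 22.9
tool_pos: [0.6157, -0.097, 0.1854]
orientation: [-180.0, 0.0, -113.1]
force: [0.1, 0.4, -1.8]
opening: 0.0656
```

```bash
python3 -c "
from look import *
look('l19',[('scene',(180,120,240,180)),('top',(170,70,200,150))])
o=ctrl.get_obs();print(o['tool_pos'],o['opening'],o['force'],o['moment'])"
```

```text
[ 0.61598428 -0.09617873  0.18512264] 0.06529862699733203 [-0.92549326 -0.1240691  -1.3088786 ] [ 0.23490016 -0.16928971 -0.03274344]
```

View pics/l19_scene.png

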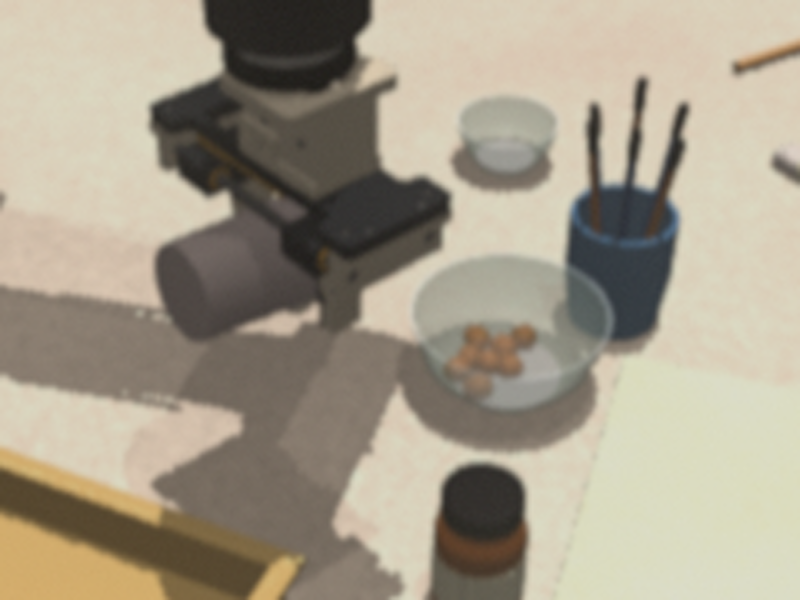

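View pics/l19_top.png

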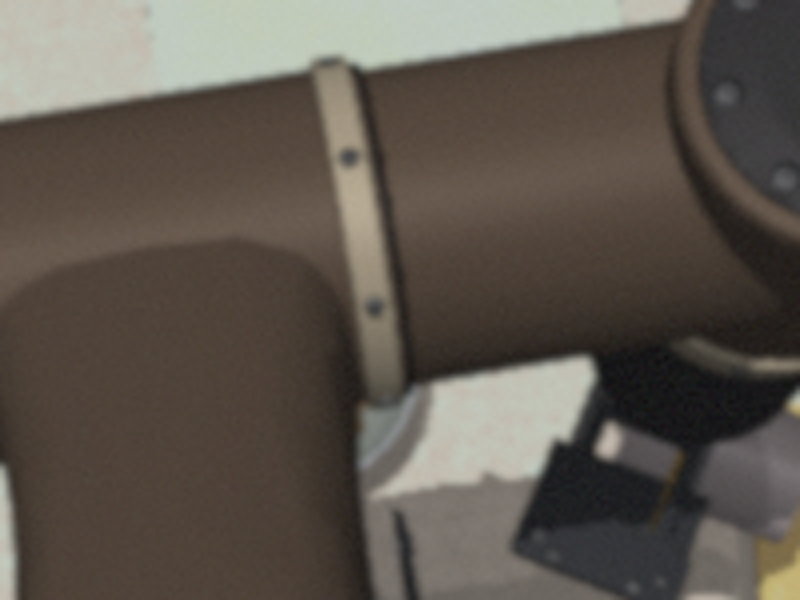

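```bash
python3 -c "
import cv2
i=cv2.imread('pics/raw_l19_scene.png')[205:245,300:365]; cv2.imwrite('pics/z.png',cv2.resize(i,None,fx=12,fy=12,interpolation=cv2.INTER_CUBIC))"
```

```text
(no output)
```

View pics/z.png

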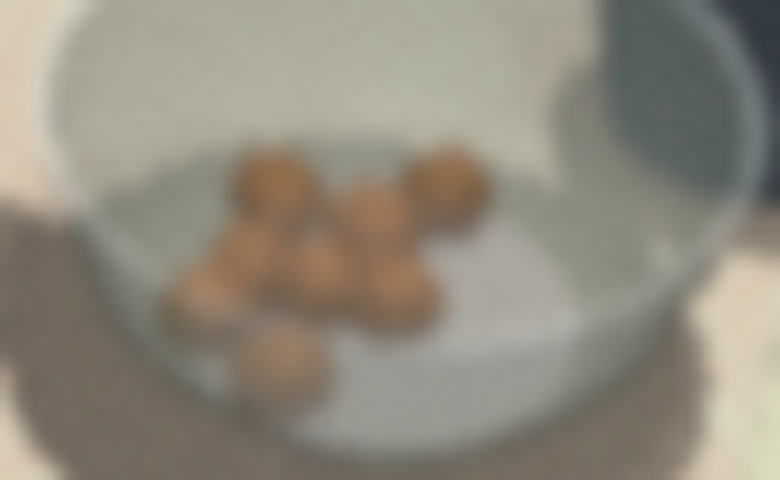

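Eight lumps are now visible in the bowl, which stands level at about (332,220) in the scene picture. Next I'll estimate the cup's tilt in the grip by overlaying a model of it.

```bash
cat > tilt.py <<'E'
from h import *
def circ(c,ax,r,n=60):
    ax=ax/np.linalg.norm(ax); u=np.cross(ax,[0.3,.5,.8]); u/=np.linalg.norm(u); v=np.cross(ax,u)
    t=np.linspace(0,2*np.pi,n)[:,None]; return c+r*(np.cos(t)*u+np.sin(t)*v)
def cup(G,yaw,th,g=.065):
    th=np.radians(th); a=np.radians(yaw); d=-np.array([np.cos(a),np.sin(a),0])
    ax=d*np.sin(th)+np.array([0,0,np.cos(th)]); return circ(G-g*ax,ax,.031),circ(G+(.09-g)*ax,ax,.034)
def draw(raw,out,n,G,yaw,ths,box,g=.065):
    x0,y0,w,h=box; im=cv2.imread(raw)[y0:y0+h,x0:x0+w]; s=min(800/w,600/h); c=cv2.resize(im,None,fx=s,fy=s,interpolation=cv2.INTER_CUBIC)
    for t,col in zip(ths,[(0,0,255),(0,255,0),(255,0,0)]):
        for P in cup(np.array(G),yaw,t,g): cv2.polylines(c,[((w2px(n,P)-[x0,y0])*s).astype(np.int32).reshape(-1,1,2)],False,col,1)
    cv2.imwrite(out,c)
E
python3 -c "
from tilt import *
draw('pics/raw_l19_scene.png','pics/t1.png','scene',[.616,-.0962,.204],-113.1,[90,100,110],(215,150,120,90))"
```

```text
(no output)
```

View pics/t1.png

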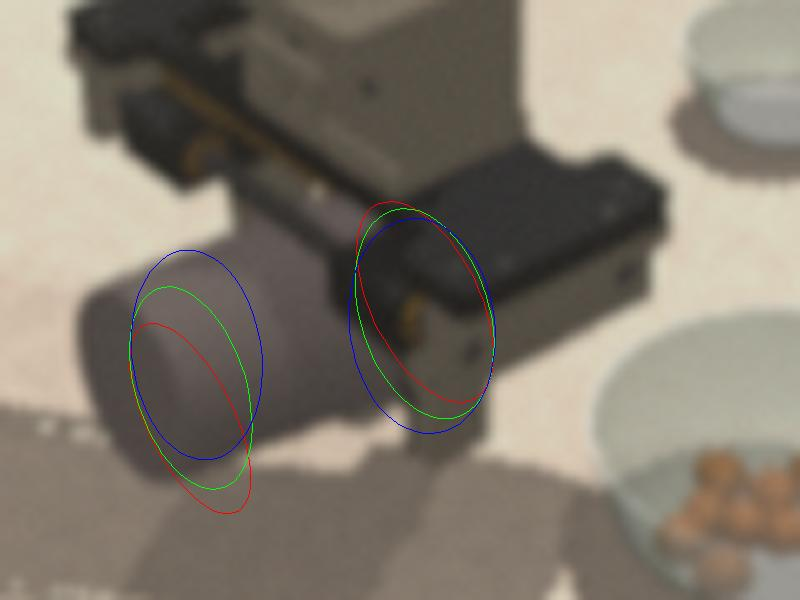

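```bash
python3 -c "
from tilt import *
draw('pics/raw_l19_scene.png','pics/t1.png','scene',[.616,-.0962,.204],-113.1,[98,105],(215,150,120,90),.085)
draw('pics/raw_l19_top.png','pics/t2.png','top',[.616,-.0962,.204],-113.1,[98,105],(290,120,160,120),.085)"
```

```text
(no output)
```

View pics/t1.png

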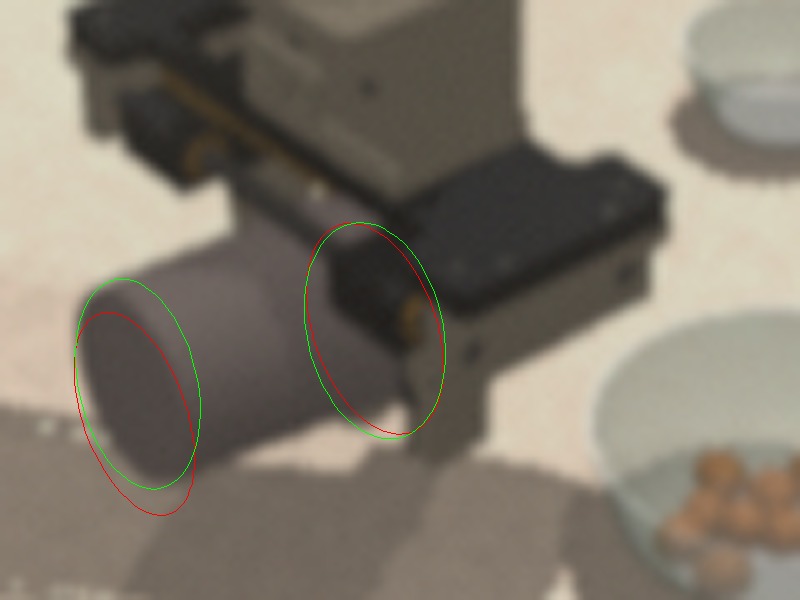

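View pics/t2.png

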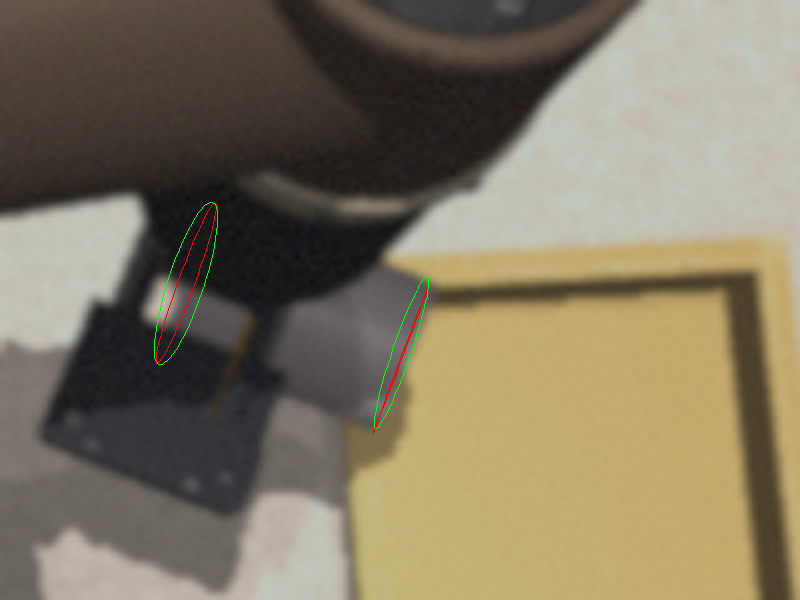

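The overlay fits a tilt of about 103°, with the pads now near the rim (about 83 mm above the foot). I'll turn the foot toward the tray's near wall and push it against the wall top to right the cup.

Emit:
jog_arm([
  {"x": 0, "y": 0, "z": 0, "roll": -0.134},
  {"x": 0, "y": 0, "z": 0, "roll": -0.134},
  {"x": 0, "y": 0, "z": 0, "roll": -0.134},
  {"x": -0.3, "y": 2, "z": 3, "roll": 0},
  {"x": -0.3, "y": 2.5, "z": 3, "roll": 0},
  {"x": -0.3, "y": 2.5, "z": 3, "roll": 0},
  {"x": 0, "y": 1.6, "z": 3, "roll": 0},
  {"x": 0, "y": 0, "z": 2, "roll": 0},
  {"x": 0, "y": 0, "z": 1, "roll": 0},
  {"x": 0, "y": 0, "z": 0, "roll": 0},
  {"x": 0, "y": 0, "z": 0, "roll": 0},
])

```text
clock: 24.1
tool_pos: [0.5305, -0.0877, 0.0357]
orientation: [-180.0, -0.0, -90.0]
force: [0.3, 0.9, -1.4]
opening: 0.0656
```

```bash
python3 -c "
from look import *
look('m1',[('scene',(150,140,200,150))])
o=ctrl.get_obs();print(o['tool_pos'],o['orientation'],o['opening'],o['force'],o['moment'])
from tilt import *
G=o['tool_pos']+[0,0,.019]
draw('pics/raw_m1_scene.png','pics/t3.png','scene',G,o['orientation'][2],[98,104],(150,140,160,120),.083)"
```

```text
[ 0.53059926 -0.08778334  0.03606256] [-1.79907667e+02  2.73835810e-03 -9.00143398e+01] 0.0652920575995847 [-0.24483423  0.03588777 -1.48040223] [ 0.18006662 -0.07713345 -0.02133944]
```

View pics/t3.png

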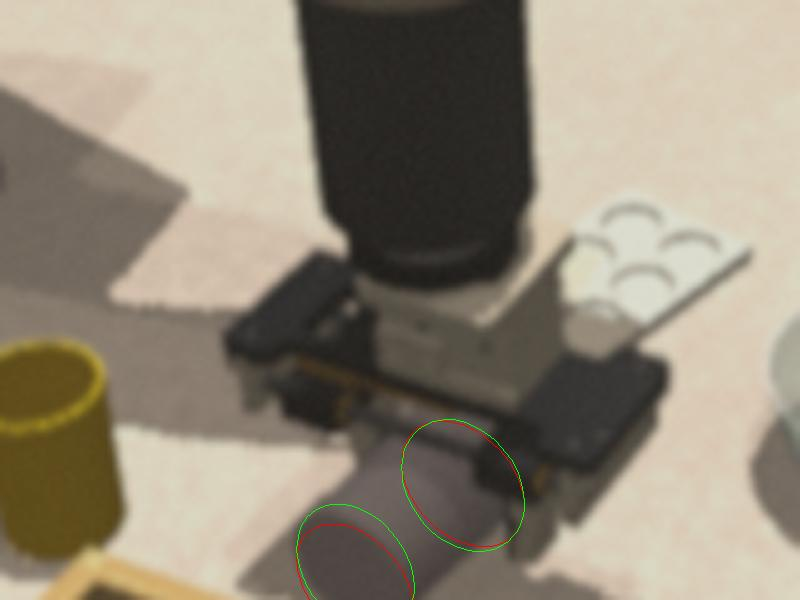

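Emit:
jog_arm([
  {"x": 0.6, "y": 0, "z": 0, "roll": 0},
  {"x": 0.5, "y": 0, "z": 0, "roll": 0},
  {"x": 0.4, "y": 0, "z": 0, "roll": 0},
  {"x": 0.3, "y": 0, "z": 0, "roll": 0},
])

```text
clock: 24.55
tool_pos: [0.5293, -0.1069, 0.0354]
orientation: [-180.0, 0.0, -90.1]
force: [-0.4, -0.7, -2.0]
opening: 0.0658
```

```bash
python3 -c "
from look import *
look('m2',[('scene',(130,180,200,150))])
o=ctrl.get_obs();print(o['tool_pos'],o['orientation'],o['opening'],o['force'],o['moment'])"
```

```text
[ 0.52920399 -0.1070661   0.03534012] [-1.79985865e+02 -7.11621860e-04 -9.00991259e+01] 0.06561194541015562 [ 0.42510207 -0.85684219 -2.21880256] [ 0.08436908 -0.03919882  0.04228957]
```

View pics/m2_scene.png

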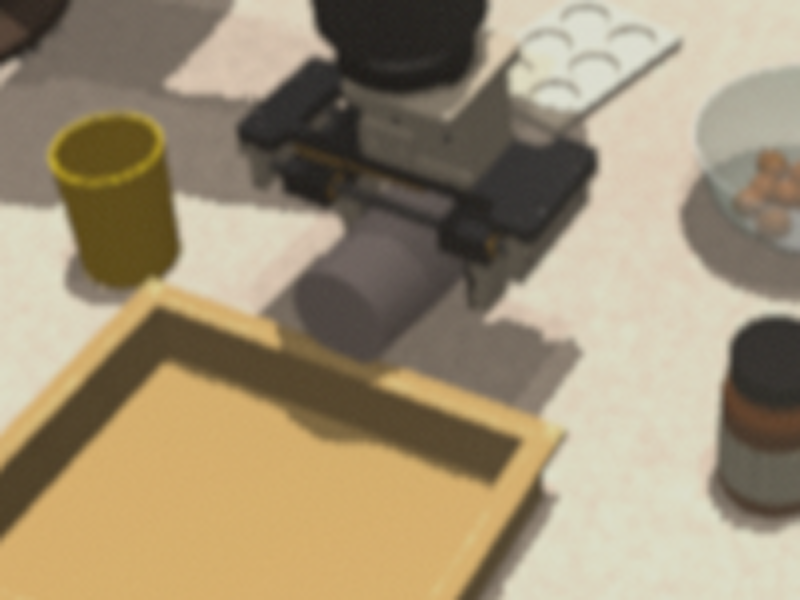

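Emit:
jog_arm([
  {"x": 0.4, "y": 0, "z": -0.2, "roll": 0},
  {"x": 0.3, "y": 0, "z": -0.5, "roll": 0},
  {"x": 0.2, "y": 0, "z": -0.6, "roll": 0},
  {"x": 0.2, "y": 0, "z": -0.6, "roll": 0},
])

```text
clock: 25.0
tool_pos: [0.5292, -0.1174, 0.0546]
orientation: [180.0, -0.0, -90.0]
force: [0.1, -0.4, -1.6]
opening: 0.0657
```

```bash
python3 -c "
from look import *
look('m3',[('scene',(130,180,200,150))])
o=ctrl.get_obs();print(o['tool_pos'],o['orientation'],o['opening'],o['force'],o['moment'])"
```

```text
[ 0.5298716  -0.11770062  0.05570852] [-1.79919050e+02 -2.09932856e-02 -9.00290149e+01] 0.06565936864412295 [ 0.27355819 -0.3408233  -0.82540331] [ 0.08119398 -0.12013733  0.02448663]
```

View pics/m3_scene.png

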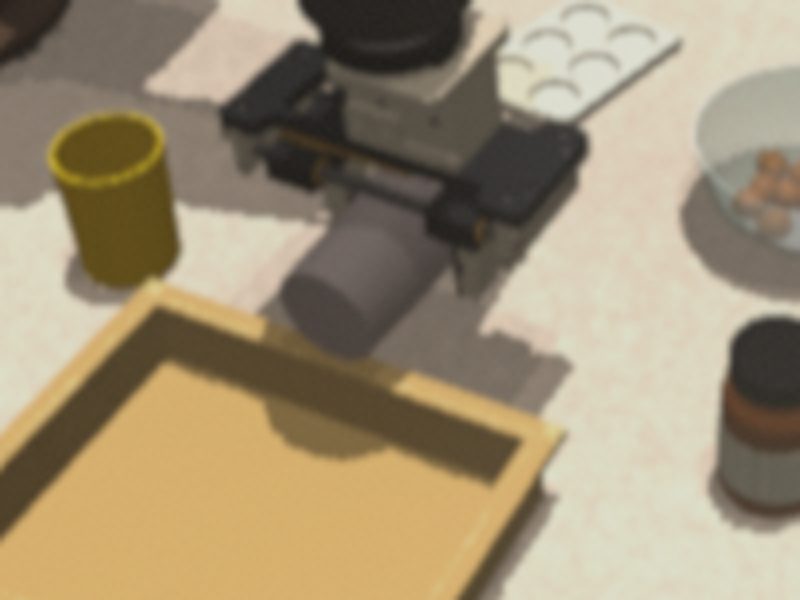

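```bash
python3 -c "
from tilt import *
draw('pics/raw_m3_scene.png','pics/t3.png','scene',[.5299,-.1177,.0747],-90,[85,92,98],(180,190,120,90),.080)"
```

```text
(no output)
```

View pics/t3.png

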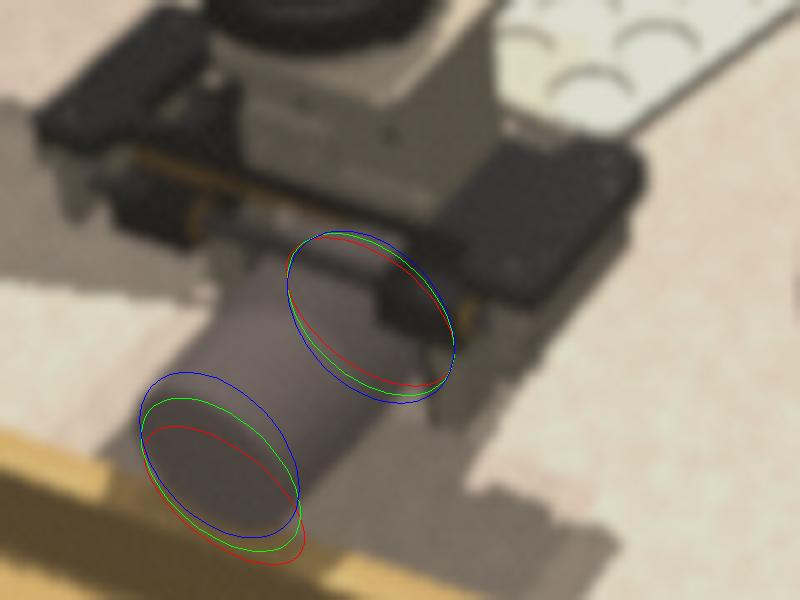

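Emit:
jog_arm([
  {"x": -1.2, "y": 0, "z": 0, "roll": 0},
  {"x": 0, "y": 0, "z": 0.5, "roll": 0},
  {"x": 0, "y": 0, "z": 0.5, "roll": 0},
  {"x": 0.4, "y": 0, "z": 0, "roll": 0},
  {"x": 0.3, "y": 0, "z": 0, "roll": 0},
  {"x": 0.3, "y": 0, "z": 0, "roll": 0},
])

```text
clock: 25.65
tool_pos: [0.5291, -0.1146, 0.044]
orientation: [180.0, 0.1, -90.1]
force: [-4.4, 24.4, 7.2]
opening: 0.0657
```

```bash
python3 -c "
from look import *
look('m4',[('scene',(130,180,200,150))])
o=ctrl.get_obs();print(o['tool_pos'],o['orientation'],o['opening'],o['force'],o['moment'])
from tilt import *
draw('pics/raw_m4_scene.png','pics/t3.png','scene',o['tool_pos']+[0,0,.019],-90,[85,92,98],(180,190,120,90),.080)"
```

```text
[ 0.52920716 -0.11438802  0.04416426] [-1.79981891e+02  1.13976156e-01 -9.01235442e+01] 0.06526106199004132 [-2.79056015 10.50324465  1.29767624] [ 3.99815966  0.80131116 -0.10439629]
```

View pics/t3.png

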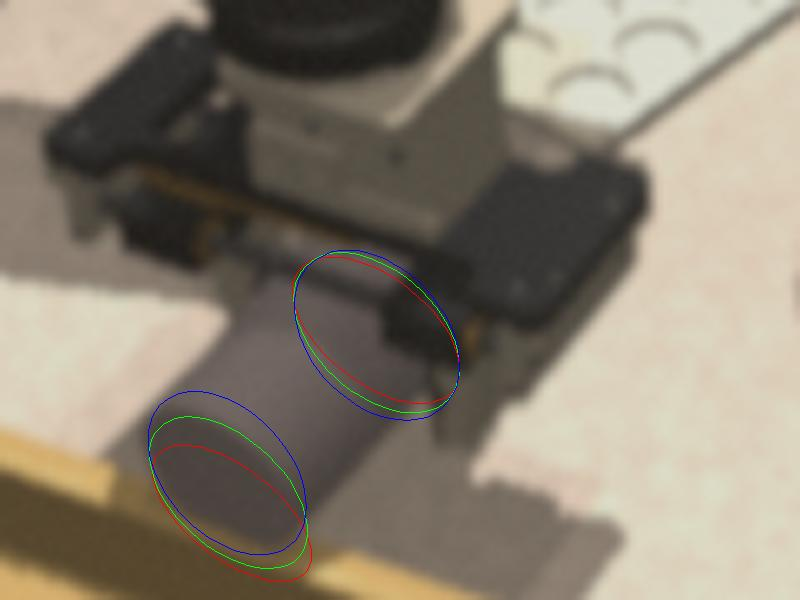

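Emit:
jog_arm([
  {"x": 0.15, "y": 0, "z": -0.4, "roll": 0},
  {"x": 0.15, "y": 0, "z": -0.5, "roll": 0},
  {"x": 0.2, "y": 0, "z": -0.5, "roll": 0},
  {"x": 0.25, "y": 0, "z": -0.5, "roll": 0},
])

```text
clock: 26.1
tool_pos: [0.5293, -0.1232, 0.0637]
orientation: [-180.0, -0.0, -90.1]
force: [0.2, -0.5, -1.8]
opening: 0.0654
```

```bash
python3 -c "
from look import *
look('m5',[('scene',(130,180,200,150))])
o=ctrl.get_obs();print(o['tool_pos'],o['orientation'],o['opening'],o['force'],o['moment'])
from tilt import *
draw('pics/raw_m5_scene.png','pics/t3.png','scene',o['tool_pos']+[0,0,.019],-90,[70,80,90],(170,180,140,105),.080)"
```

```text
[ 0.52976491 -0.12356633  0.06448214] [-1.79925901e+02 -2.98343651e-02 -9.00484641e+01] 0.06555074123973352 [ 0.69828965 -0.28273964 -1.26444965] [ 0.08836244 -0.12468458  0.0098205 ]
```

View pics/t3.png

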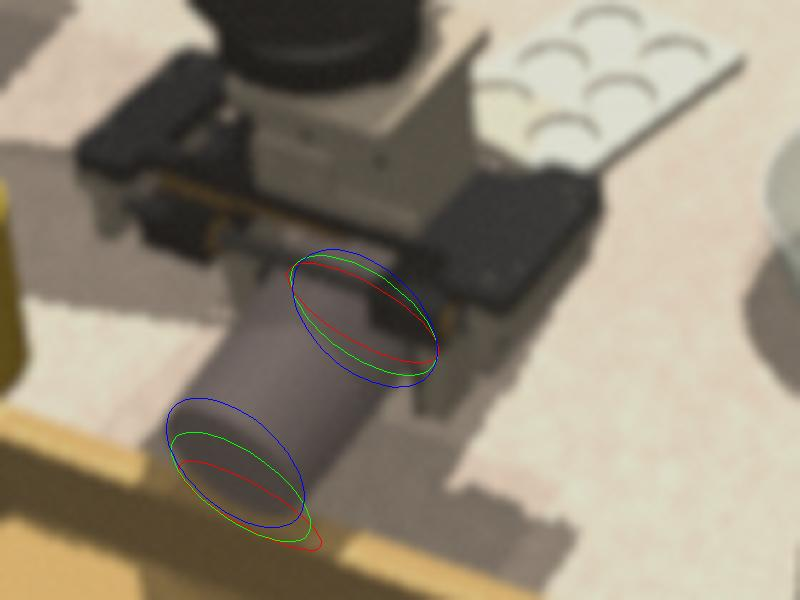

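Emit:
jog_arm([
  {"x": -1.5, "y": 0, "z": 0, "roll": 0},
  {"x": 0, "y": 0, "z": 0.75, "roll": 0},
  {"x": 0.5, "y": 0, "z": 0, "roll": 0},
  {"x": 0.4, "y": 0, "z": 0, "roll": 0},
  {"x": 0.3, "y": 0, "z": -0.2, "roll": 0},
  {"x": 0.3, "y": 0, "z": -0.4, "roll": 0},
  {"x": 0.3, "y": 0, "z": -0.5, "roll": 0},
  {"x": 0.35, "y": 0, "z": -0.5, "roll": 0},
  {"x": 0.4, "y": 0, "z": -0.5, "roll": 0},
])

```text
clock: 27.05
tool_pos: [0.5293, -0.1338, 0.0773]
orientation: [-180.0, -0.0, -90.1]
force: [-0.1, 0.9, -1.8]
opening: 0.066
```

```bash
python3 -c "
from look import *
look('m6',[('scene',(130,180,200,150))])
o=ctrl.get_obs();print(o['tool_pos'],o['orientation'],o['opening'],o['force'],o['moment'])
from tilt import *
draw('pics/raw_m6_scene.png','pics/t3.png','scene',o['tool_pos']+[0,0,.019],-90,[60,70,80],(170,180,140,105),.080)"
```

```text
[ 0.52975621 -0.1342249   0.07811115] [-1.79916749e+02 -2.67593664e-02 -9.00531043e+01] 0.06555871396251076 [ 0.71626122 -0.45323751 -1.00298451] [ 0.09405159 -0.14173119  0.04379481]
```

View pics/t3.png

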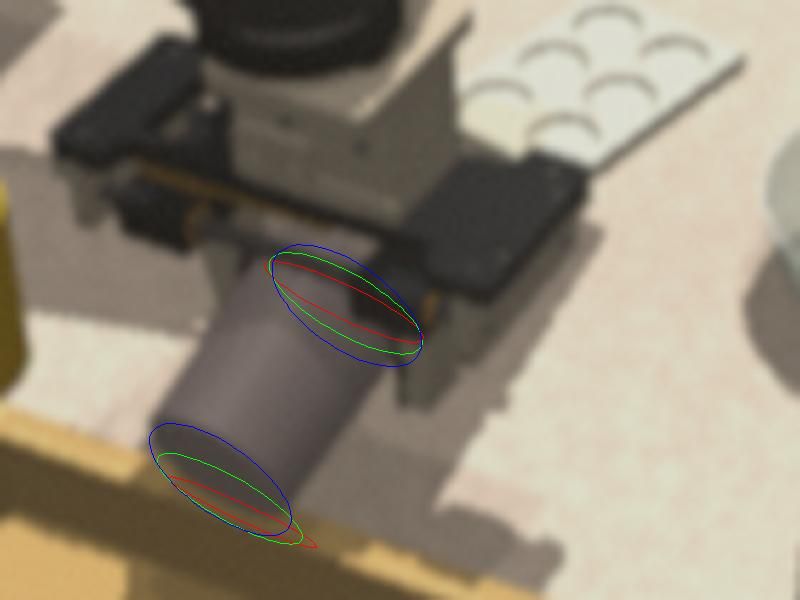

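Emit:
jog_arm([
  {"x": -1.9, "y": 0, "z": 0, "roll": 0},
  {"x": 0, "y": 0, "z": 1.2, "roll": 0},
  {"x": 0.4, "y": 0, "z": 0, "roll": 0},
  {"x": 0.4, "y": 0, "z": 0, "roll": 0},
  {"x": 0.3, "y": 0, "z": -0.3, "roll": 0},
  {"x": 0.3, "y": 0, "z": -0.45, "roll": 0},
  {"x": 0.35, "y": 0, "z": -0.45, "roll": 0},
  {"x": 0.4, "y": 0, "z": -0.45, "roll": 0},
  {"x": 0.45, "y": 0, "z": -0.45, "roll": 0},
  {"x": 0.45, "y": 0, "z": -0.4, "roll": 0},
  {"x": 0.45, "y": 0, "z": -0.3, "roll": 0},
])

```text
clock: 28.2
tool_pos: [0.5293, -0.1496, 0.0932]
orientation: [-180.0, 0.0, -90.1]
force: [0.4, 0.6, -1.8]
opening: 0.0656
```

```bash
python3 -c "
from look import *
look('m7',[('scene',(130,180,200,150))])
o=ctrl.get_obs();print(o['tool_pos'],o['orientation'],o['opening'],o['force'],o['moment'])
from tilt import *
draw('pics/raw_m7_scene.png','pics/t3.png','scene',o['tool_pos']+[0,0,.019],-90,[40,55,70],(170,180,140,105),.080)"
```

```text
[ 0.52948311 -0.15008572  0.09354802] [-1.79948281e+02 -1.07086755e-02 -9.00618702e+01] 0.06558939813777007 [-0.23427504 -0.61165954 -1.55086884] [ 0.09520345 -0.11385933  0.07713864]
```

View pics/t3.png

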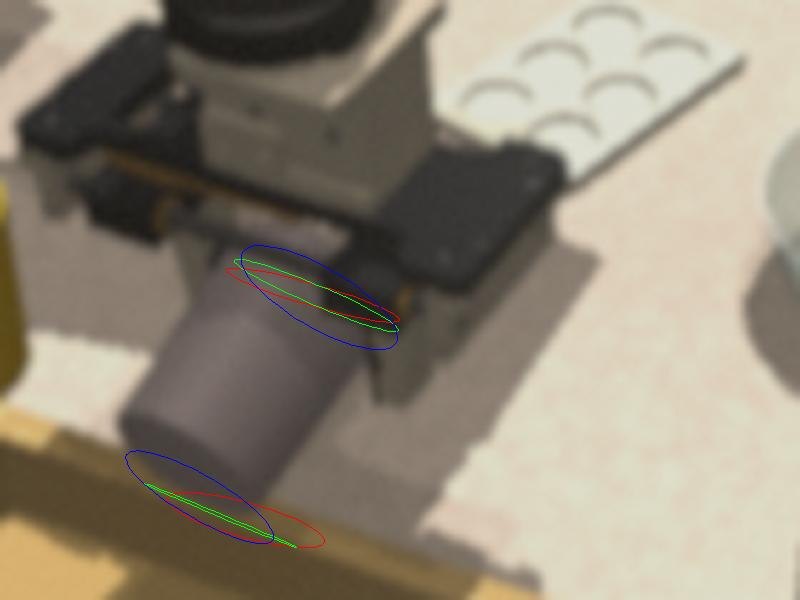

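```bash
python3 -c "
from tilt import *
draw('pics/raw_m7_scene.png','pics/t3.png','scene',[.5294,-.150,.1125],-90,[65,70,75],(170,180,140,105),.067)"
```

```text
(no output)
```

View pics/t3.png

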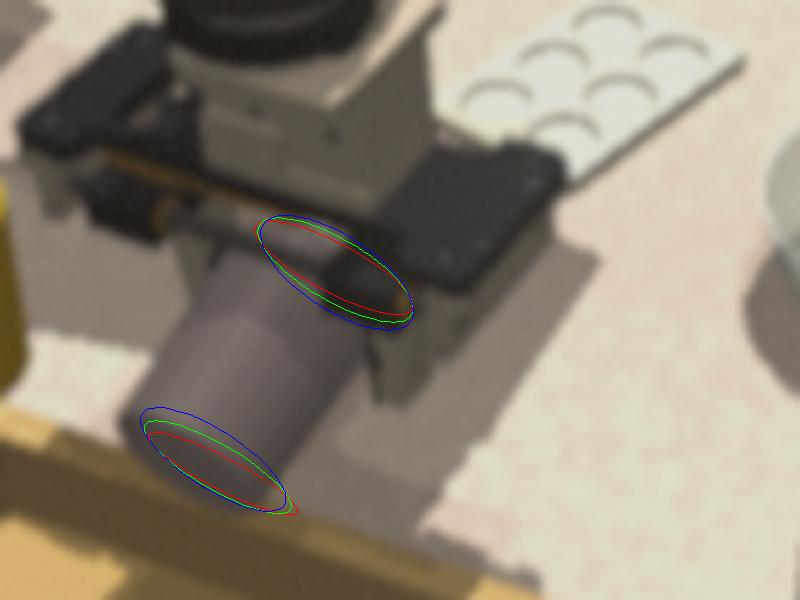

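Emit:
jog_arm([
  {"x": -1, "y": 0, "z": -2, "roll": 0},
  {"x": 0, "y": 0, "z": -3, "roll": 0.15},
  {"x": 0, "y": 0, "z": -3, "roll": 0.15},
  {"x": 0, "y": 0, "z": -3, "roll": 0.15},
  {"x": 0, "y": 0, "z": -2, "roll": 0.15},
  {"x": 0, "y": 0, "z": 0, "roll": 0.15},
  {"x": 0, "y": 0, "z": 0, "roll": 0.15},
  {"x": 0, "y": 0, "z": 0, "roll": 0.15},
  {"x": 0, "y": 0, "z": 0, "roll": 0.15},
  {"x": 0, "y": 0, "z": 0, "roll": 0.15},
  {"x": 0, "y": 0, "z": 0, "roll": 0.15},
  {"x": 0, "y": 0, "z": 0, "roll": 0.15},
])

```text
clock: 29.45
tool_pos: [0.529, -0.1393, 0.2225]
orientation: [180.0, -0.0, 175.0]
force: [0.1, 0.3, -3.1]
opening: 0.0659
```

Emit:
jog_arm([
  {"x": 0, "y": 0, "z": 0, "roll": 0.15},
  {"x": 0, "y": 0, "z": 0, "roll": 0.03},
  {"x": 0, "y": 0, "z": 0, "roll": 0},
])

```text
clock: 29.75
tool_pos: [0.5291, -0.1393, 0.2226]
orientation: [-180.0, -0.0, 165.2]
force: [0.8, -0.5, -1.7]
opening: 0.0658
```

```bash
python3 -c "
from look import *
look('n1',[('scene',(130,80,260,195)),('top',(160,80,260,195))])
o=ctrl.get_obs();print(o['tool_pos'],o['orientation'],o['opening'],o['joint_pos'])
from tilt import *
draw('pics/raw_n1_scene.png','pics/t3.png','scene',o['tool_pos']+[0,0,.019],o['orientation'][2],[60,70],(130,80,200,150),.075)"
```

```text
[ 0.52911264 -0.13923468  0.22259072] [-1.79997491e+02 -7.11600785e-03  1.65280993e+02] 0.06588125299392478 [ 5.77841895e+00  8.68832269e+00 -1.58948905e+01 -1.55364702e-04
 -6.54243310e+01 -1.10497361e+02]
```

View pics/t3.png

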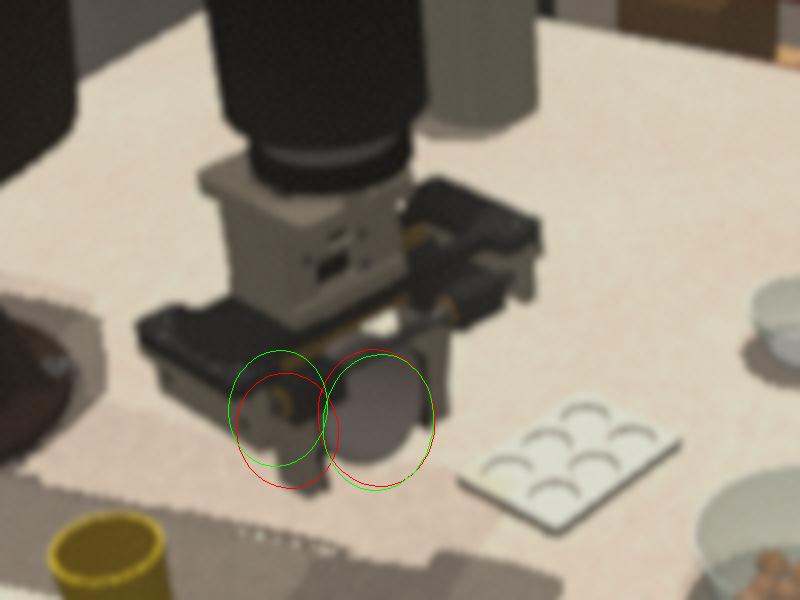

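View pics/n1_top.png

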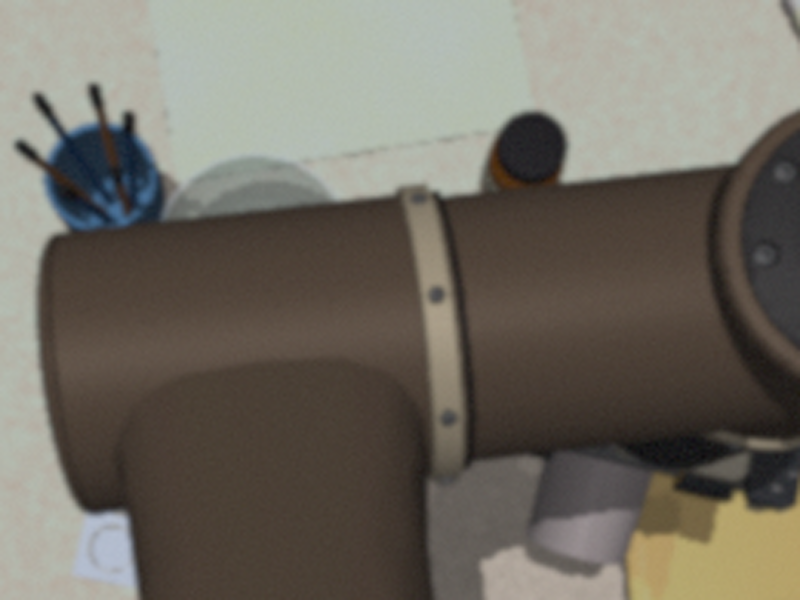

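Emit:
jog_arm([
  {"x": -0.3, "y": 2.6, "z": 0, "roll": 0},
  {"x": -0.4, "y": 4, "z": 0, "roll": 0},
  {"x": -0.4, "y": 4.4, "z": 0, "roll": 0},
  {"x": -0.5, "y": 4.4, "z": 0, "roll": 0},
  {"x": -0.5, "y": 4.4, "z": 0, "roll": 0},
  {"x": -0.5, "y": 4.4, "z": 0, "roll": 0},
  {"x": -0.5, "y": 4.4, "z": 0, "roll": 0},
  {"x": -0.5, "y": 4.4, "z": 0, "roll": 0},
  {"x": -0.3, "y": 3, "z": 0, "roll": 0},
  {"x": 0, "y": 1.6, "z": 0, "roll": 0},
  {"x": 0, "y": 0, "z": 0, "roll": 0},
])

```text
clock: 30.95
tool_pos: [0.6637, 0.2159, 0.2215]
orientation: [-179.9, -0.1, 165.3]
force: [-0.0, -0.5, -1.4]
opening: 0.0656
```

```bash
python3 -c "
from look import *
look('n2',[('scene',(200,60,240,180)),('top',(100,60,240,180))])
o=ctrl.get_obs();print(o['tool_pos'],o['orientation'],o['opening'],o['joint_pos'])"
```

```text
[0.66320028 0.21372827 0.22225436] [-1.79953270e+02 -4.10697589e-02  1.65169142e+02] 0.0659751792835141 [ 3.38401614e+01  2.27604540e+01  3.45625040e+00  1.99233540e-05
 -7.07580087e+01 -1.38671009e+02]
```

View pics/n2_scene.png

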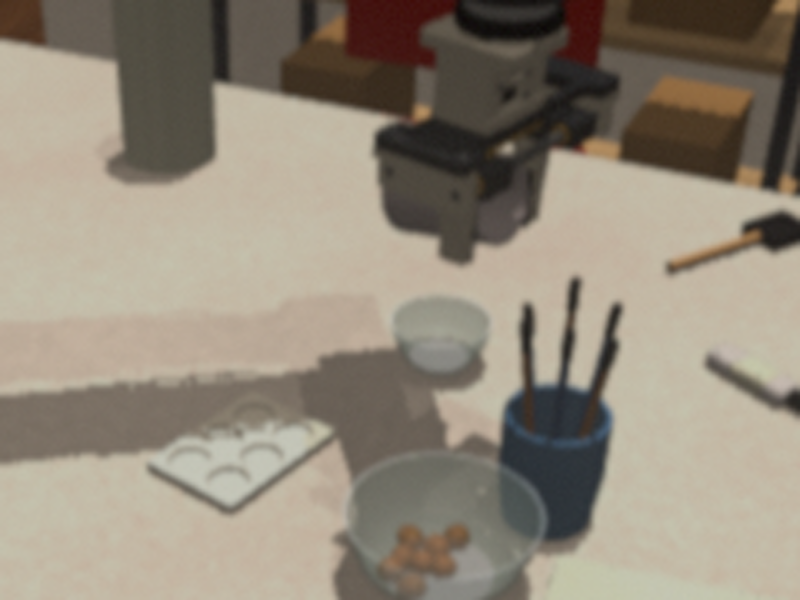

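View pics/n2_top.png

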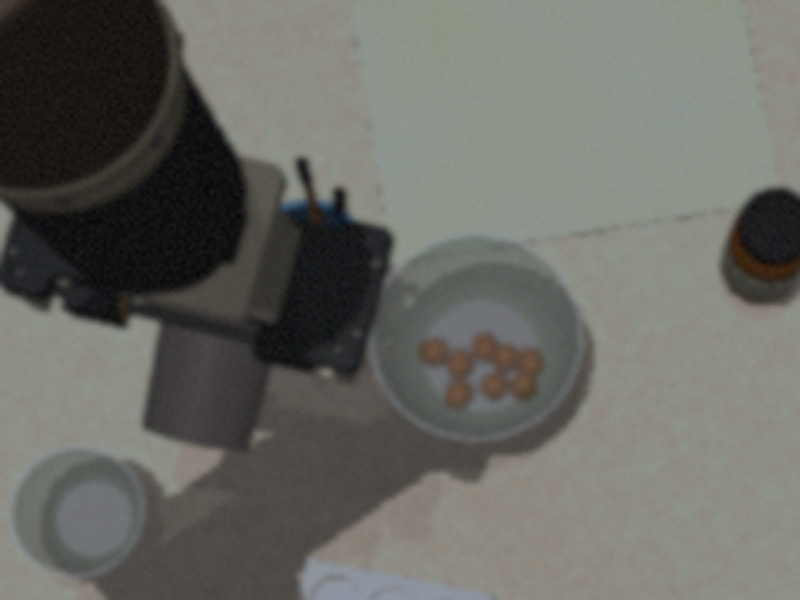

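Emit:
jog_arm([
  {"x": 0, "y": 0, "z": 0, "roll": -0.085},
  {"x": 0, "y": 0, "z": 0, "roll": -0.085},
  {"x": 0.1, "y": -0.6, "z": 2, "roll": 0},
  {"x": 0, "y": 0, "z": 3, "roll": 0},
  {"x": 0, "y": 0, "z": 3, "roll": 0},
  {"x": 0, "y": 0, "z": 2, "roll": 0},
  {"x": 0, "y": 0, "z": 0.4, "roll": 0},
  {"x": 0, "y": 0, "z": 0, "roll": 0},
])

```text
clock: 31.85
tool_pos: [0.6619, 0.207, 0.1188]
orientation: [-180.0, -0.0, 174.8]
force: [-0.1, 1.2, -1.2]
opening: 0.0656
```

```bash
python3 -c "
from look import *
look('n3',[('scene',(250,80,180,135)),('top',(100,60,240,180))])
o=ctrl.get_obs();print(o['tool_pos'],o['orientation'],o['opening'])
print(px2w('top',243.2,161.2,.065))
from tilt import *
draw('pics/raw_n3_scene.png','pics/t3.png','scene',o['tool_pos']+[0,0,.019],o['orientation'][2],[65],(280,80,140,105),.075)"
```

```text
[0.66289523 0.20797206 0.1204588 ] [1.79944803e+02 1.17296541e-01 1.74829370e+02] 0.06602187099984277
[0.68939714 0.08468454 0.065     ]
```

View pics/t3.png

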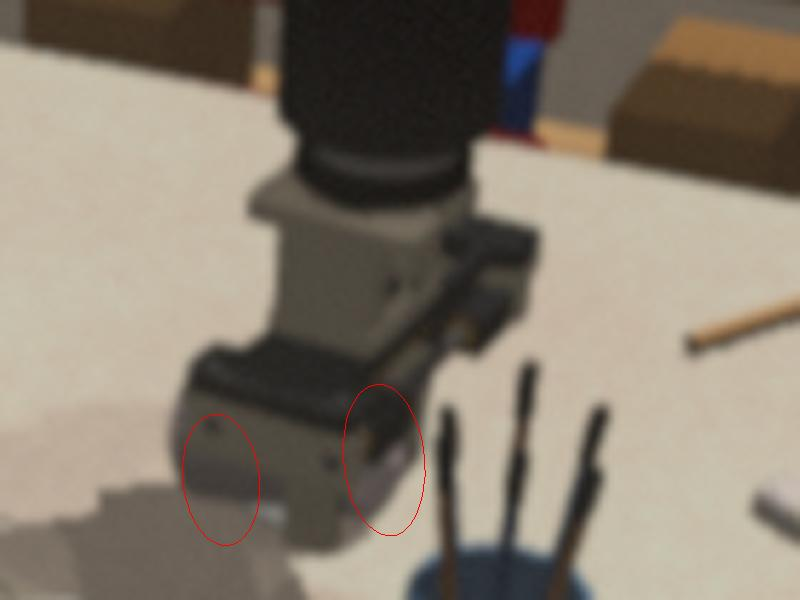

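View pics/n3_top.png

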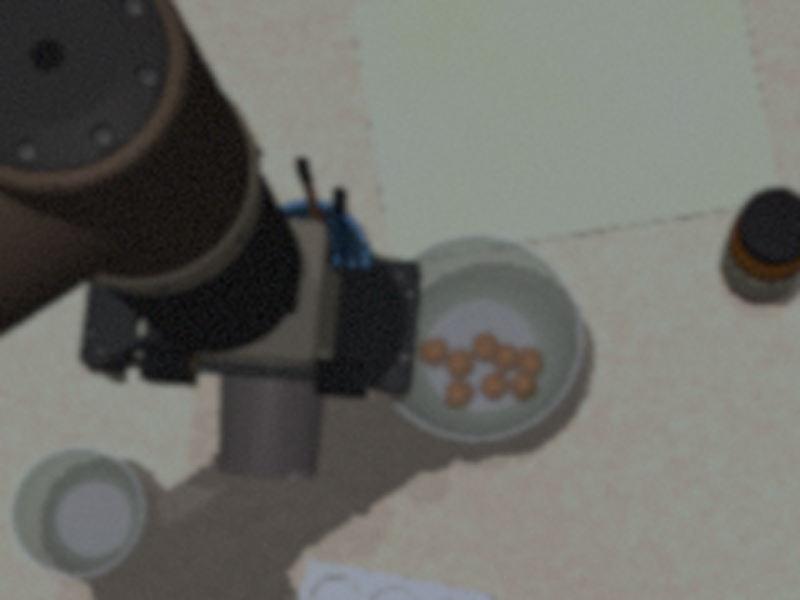

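```bash
python3 -c "
from h import *
for z in (.18,.2):
  for u,v in [(248,162),(274,158),(289,172),(240,183)]:
    P=px2w('top',u*.7,v*.7,z); print(z,P.round(3),w2px('scene',P).round(0))"
```

```text
0.18 [0.764 0.222 0.18 ] [[384. 154.]]
0.18 [0.769 0.184 0.18 ] [[382. 162.]]
0.18 [0.748 0.162 0.18 ] [[370. 164.]]
0.18 [0.732 0.233 0.18 ] [[373. 149.]]
0.2 [0.756 0.218 0.2  ] [[382. 147.]]
0.2 [0.762 0.181 0.2  ] [[379. 155.]]
0.2 [0.74  0.159 0.2  ] [[368. 157.]]
0.2 [0.725 0.229 0.2  ] [[371. 142.]]
```

```bash
python3 -c "
from h import *
for z in (.14,.16,.18,.2):
  P=px2w('scene',358.4,151.8,z); print(z,P.round(3),w2px('top',P).round(0), (w2px('top',P)-[150,90])*600/90)"
```

```text
0.14 [0.684 0.269 0.14 ] [[155. 156.]] [[ 35.00923074 439.32091652]]
0.16 [0.694 0.237 0.16 ] [[168. 149.]] [[121.47425745 391.55577376]]
0.18 [0.703 0.205 0.18 ] [[182. 141.]] [[211.32518975 341.92018384]]
0.2 [0.713 0.173 0.2  ] [[196. 134.]] [[304.76488377 290.30208467]]
```

Emit:
jog_arm([
  {"x": 0.5, "y": 0, "z": -3, "roll": 0},
  {"x": 0, "y": 0, "z": -4, "roll": 0},
  {"x": 0, "y": 0, "z": -3, "roll": 0},
  {"x": 1.2, "y": -4, "z": 0, "roll": 0},
  {"x": 1.2, "y": -4, "z": 0, "roll": 0},
  {"x": 1.2, "y": -4, "z": 0, "roll": 0},
  {"x": 1.2, "y": -4, "z": 0, "roll": 0},
  {"x": 1.3, "y": -4, "z": 0, "roll": 0},
  {"x": 1.3, "y": -4, "z": 0, "roll": 0},
  {"x": 1.3, "y": -4, "z": 0, "roll": 0},
  {"x": 1.2, "y": -3.8, "z": 0, "roll": 0},
])

```text
clock: 33.05
tool_pos: [0.5294, -0.1007, 0.2208]
orientation: [180.0, 0.2, 174.9]
force: [0.4, 0.2, -1.4]
opening: 0.0658
```

Emit:
jog_arm([
  {"x": 0, "y": 0, "z": 0, "roll": -0.15},
  {"x": 0, "y": 0, "z": 0, "roll": -0.15},
  {"x": 0, "y": 0, "z": 0, "roll": -0.15},
  {"x": 0, "y": 0, "z": 0, "roll": -0.15},
  {"x": 0, "y": 0, "z": 0, "roll": -0.15},
  {"x": 0, "y": 0, "z": 0, "roll": -0.15},
  {"x": 0, "y": 0, "z": 0, "roll": -0.15},
  {"x": 0, "y": 0, "z": 0, "roll": -0.15},
  {"x": 0, "y": 0, "z": 0, "roll": -0.15},
  {"x": 0, "y": 0, "z": 0, "roll": -0.15},
  {"x": 0, "y": 0, "z": 0, "roll": -0.15},
  {"x": 0, "y": 0, "z": 0, "roll": -0.01},
])

```text
clock: 34.25
tool_pos: [0.5303, -0.0992, 0.2204]
orientation: [-179.8, 0.0, -89.9]
force: [0.6, -0.3, -1.5]
opening: 0.0655
```

```bash
python3 -c "
from look import *
look('n4',[('scene',(130,100,200,150)),('top',(240,80,240,180))])
o=ctrl.get_obs();print(o['tool_pos'],o['orientation'],o['opening'],o['force'])
from tilt import *
draw('pics/raw_n4_scene.png','pics/t3.png','scene',o['tool_pos']+[0,0,.019],o['orientation'][2],[65,72,80],(170,120,140,105),.078)
draw('pics/raw_n4_top.png','pics/t4.png','top',o['tool_pos']+[0,0,.019],o['orientation'][2],[65,72,80],(240,150,140,105),.078)"
```

```text
[ 0.53010239 -0.09916759  0.21984695] [-1.79887087e+02  1.55759784e-02 -9.02745543e+01] 0.06548922739640753 [ 0.33054584  0.21194117 -1.16100597]
```

View pics/t3.png

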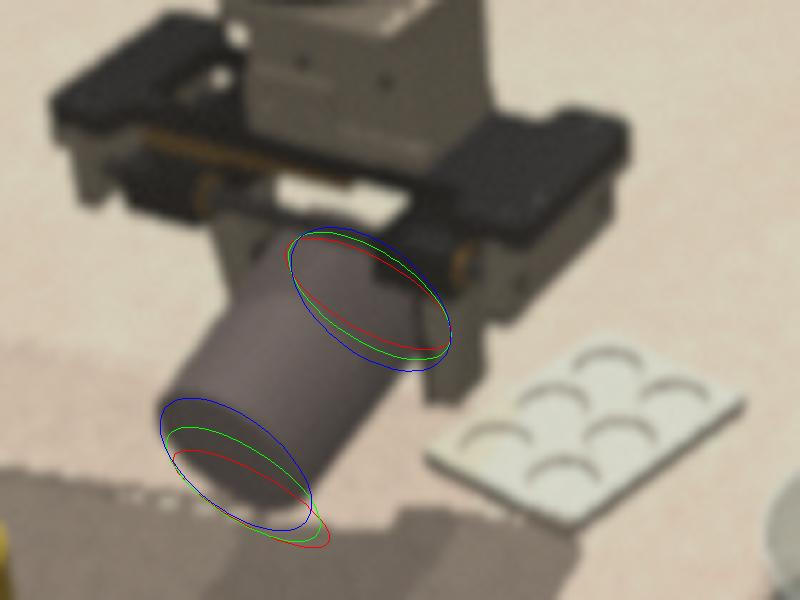

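View pics/t4.png

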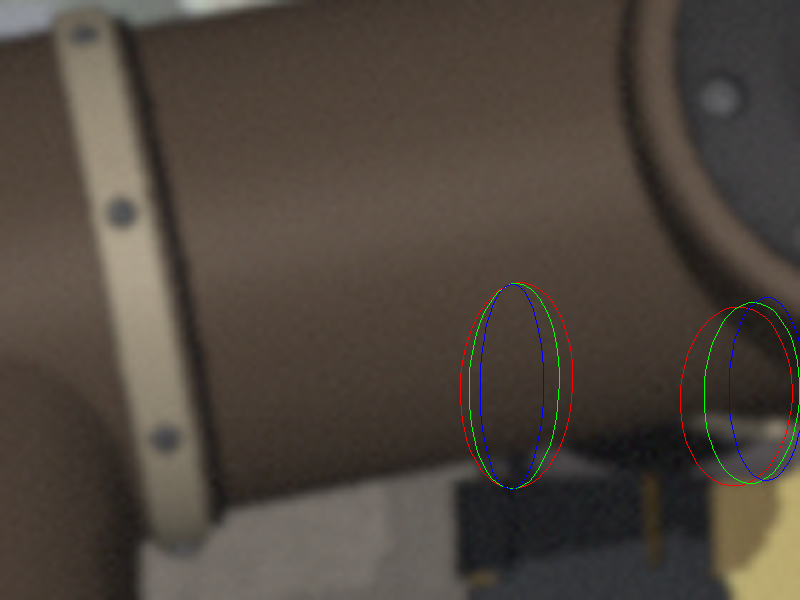

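Emit:
jog_arm([
  {"x": 0, "y": 0, "z": 4, "roll": 0},
  {"x": 0, "y": 0, "z": 4, "roll": 0},
  {"x": 0, "y": 0, "z": 4, "roll": 0},
  {"x": 0.5, "y": 0, "z": 2.7, "roll": 0},
  {"x": 0.8, "y": 0, "z": 1, "roll": 0},
  {"x": 0.7, "y": 0, "z": 0, "roll": 0},
  {"x": 0.4, "y": 0, "z": 0, "roll": 0},
])

```text
clock: 35.05
tool_pos: [0.5309, -0.1239, 0.063]
orientation: [-179.9, -0.0, -90.1]
force: [-0.7, 4.1, 0.0]
opening: 0.0654
```

Emit:
jog_arm([
  {"x": 0.4, "y": 0, "z": 0, "roll": 0},
])

```text
clock: 35.15
tool_pos: [0.5311, -0.1257, 0.0638]
orientation: [-179.8, 0.2, -90.2]
force: [-8.0, 30.5, 17.3]
opening: 0.0657
```

Emit:
jog_arm([
  {"x": 0.4, "y": 0, "z": 0, "roll": 0},
])

```text
clock: 35.25
tool_pos: [0.5319, -0.1278, 0.0649]
orientation: [-179.7, 0.3, -90.2]
force: [-7.5, 36.1, 24.3]
opening: 0.0659
```

Emit:
jog_arm([
  {"x": 0.2, "y": 0, "z": -0.3, "roll": 0},
])

```text
clock: 35.35
tool_pos: [0.5319, -0.1303, 0.0678]
orientation: [-179.7, 0.2, -90.1]
force: [-4.6, 18.4, 9.1]
opening: 0.0654
```

Emit:
jog_arm([
  {"x": 0.25, "y": 0, "z": -0.4, "roll": 0},
])

```text
clock: 35.45
tool_pos: [0.5316, -0.1337, 0.0716]
orientation: [-179.7, 0.1, -90.1]
force: [-2.1, 9.2, 3.2]
opening: 0.0656
```

Emit:
jog_arm([
  {"x": 0.3, "y": 0, "z": -0.3, "roll": 0},
])

```text
clock: 35.55
tool_pos: [0.5315, -0.1371, 0.0747]
orientation: [-179.7, 0.1, -90.1]
force: [-3.5, 10.5, 6.3]
opening: 0.0658
```

```bash
python3 -c "
from look import *
look('n5',[('scene',(130,180,200,150))])
o=ctrl.get_obs();print(o['tool_pos'],o['orientation'],o['opening'],o['force'],o['moment'])
from tilt import *
draw('pics/raw_n5_scene.png','pics/t3.png','scene',o['tool_pos']+[0,0,.019],-90,[50,60,70],(170,180,140,105),.072)"
```

```text
[ 0.53152493 -0.13755055  0.07505116] [-1.79715065e+02  1.03161384e-01 -9.00852551e+01] 0.06570371202612578 [-4.31665084 12.1662327   6.86478289] [ 4.49188942  1.33210589 -0.07098779]
```

View pics/t3.png

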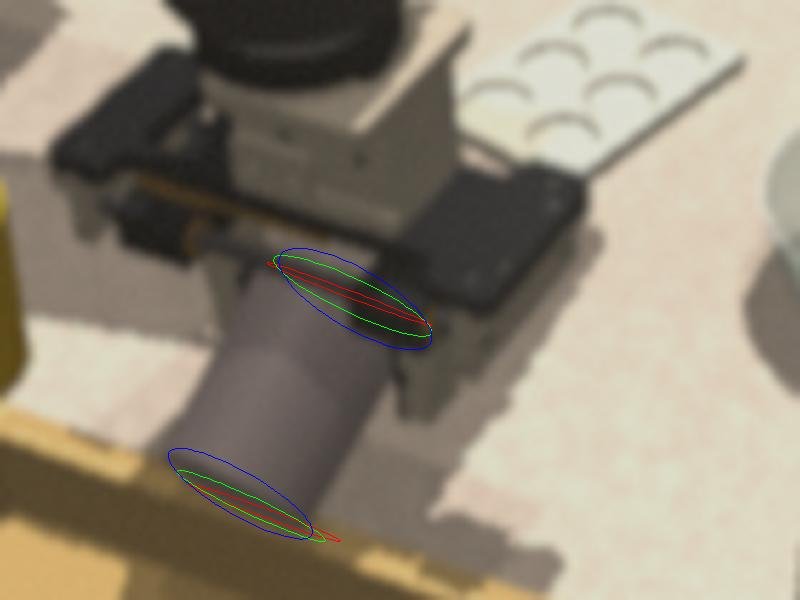

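Emit:
jog_arm([
  {"x": 0.35, "y": 0, "z": -0.3, "roll": 0},
  {"x": 0.35, "y": 0, "z": -0.35, "roll": 0},
])

```text
clock: 35.8
tool_pos: [0.5312, -0.1447, 0.0809]
orientation: [-179.8, 0.1, -90.1]
force: [-2.5, 5.5, 1.8]
opening: 0.0658
```

Emit:
jog_arm([
  {"x": 0.35, "y": 0, "z": -0.3, "roll": 0},
  {"x": 0.4, "y": 0, "z": -0.3, "roll": 0},
])

```text
clock: 36.0
tool_pos: [0.5308, -0.1528, 0.0866]
orientation: [-179.8, 0.0, -90.1]
force: [-1.3, 4.5, 0.7]
opening: 0.0654
```

```bash
python3 -c "
from look import *
look('n6',[('scene',(130,180,200,150))])
o=ctrl.get_obs();print(o['tool_pos'],o['orientation'],o['opening'],o['force'],o['moment'])
from tilt import *
draw('pics/raw_n6_scene.png','pics/t3.png','scene',o['tool_pos']+[0,0,.019],-90,[40,50,60],(170,180,140,105),.072)"
```

```text
[ 0.53086012 -0.15336412  0.08677741] [-1.79799541e+02  2.61929653e-02 -9.00872561e+01] 0.06551865082579413 [-1.30959797  5.3340069   4.31069815] [ 2.12614032  0.79152048 -0.01068252]
```

View pics/t3.png

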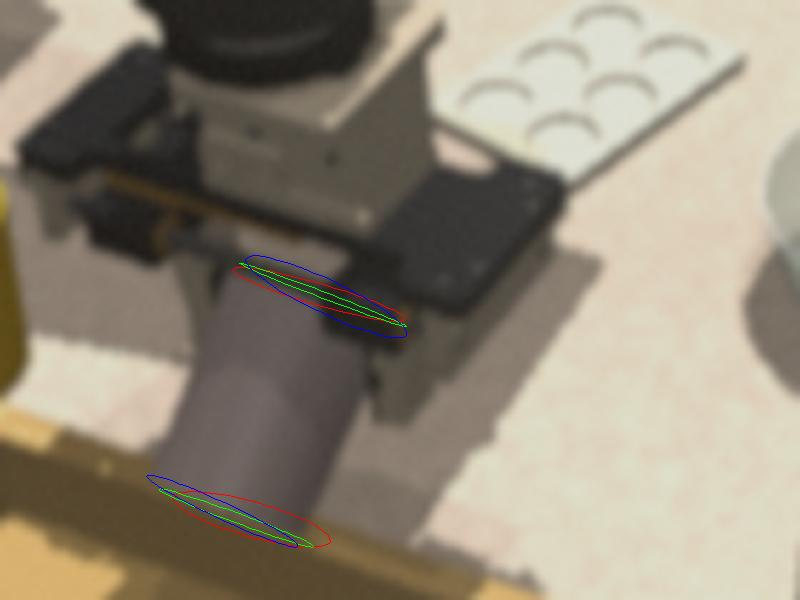

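Emit:
jog_arm([
  {"x": 0.45, "y": 0, "z": -0.2, "roll": 0},
  {"x": 0.45, "y": 0, "z": -0.25, "roll": 0},
  {"x": 0.45, "y": 0, "z": -0.25, "roll": 0},
])

```text
clock: 36.35
tool_pos: [0.5306, -0.1666, 0.0928]
orientation: [-179.8, 0.0, -90.1]
force: [-0.6, 3.7, 0.7]
opening: 0.0652
```

Emit:
jog_arm([
  {"x": 0.5, "y": 0, "z": -0.2, "roll": 0},
  {"x": 0.5, "y": 0, "z": -0.2, "roll": 0},
])

```text
clock: 36.55
tool_pos: [0.5303, -0.177, 0.0961]
orientation: [-179.9, -0.0, -90.1]
force: [-0.8, 3.1, 0.7]
opening: 0.0651
```

```bash
python3 -c "
from look import *
look('n7',[('scene',(130,180,200,150))])
o=ctrl.get_obs();print(o['tool_pos'],o['orientation'],o['opening'],o['force'],o['moment'])
from tilt import *
draw('pics/raw_n7_scene.png','pics/t3.png','scene',o['tool_pos']+[0,0,.019],-90,[30,40,50],(150,180,160,120),.072)"
```

```text
[ 0.53028343 -0.17756332  0.09612554] [-1.79920999e+02 -1.85143814e-02 -9.00619876e+01] 0.06532632417014198 [-1.3919829   3.36193749  4.05113308] [1.37524157 0.42941551 0.03238782]
```

View pics/t3.png

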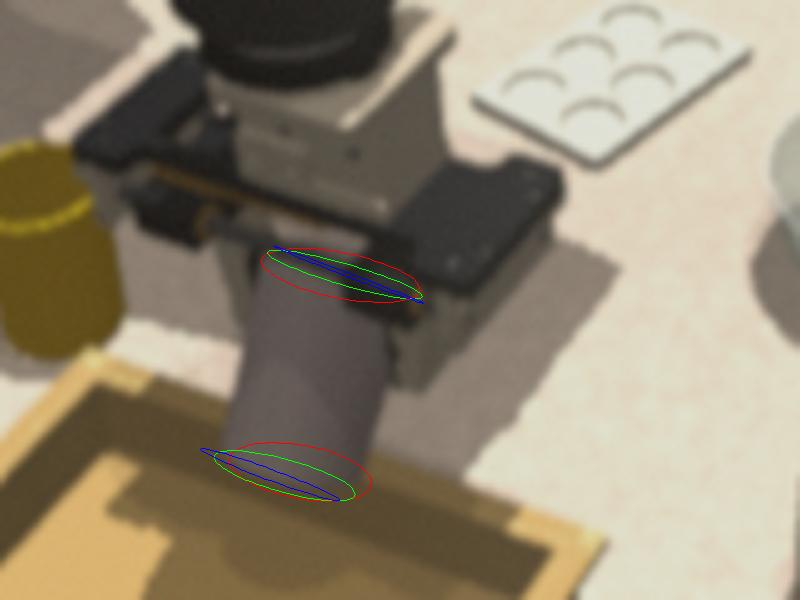

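Emit:
jog_arm([
  {"x": 0.5, "y": 0, "z": -0.15, "roll": 0},
  {"x": 0.5, "y": 0, "z": -0.1, "roll": 0},
  {"x": 0.5, "y": 0, "z": -0.1, "roll": 0},
  {"x": 0.5, "y": 0, "z": -0.1, "roll": 0},
  {"x": 0.5, "y": 0, "z": -0.05, "roll": 0},
  {"x": 0.5, "y": 0, "z": 0, "roll": 0},
])

```text
clock: 37.2
tool_pos: [0.5296, -0.2072, 0.1]
orientation: [180.0, -0.0, -90.1]
force: [0.2, 0.0, -0.9]
opening: 0.0656
```

```bash
python3 -c "
from look import *
look('n8',[('scene',(130,180,200,150))])
o=ctrl.get_obs();print(o['tool_pos'],o['orientation'],o['opening'],o['force'],o['moment'])
from tilt import *
draw('pics/raw_n8_scene.png','pics/t3.png','scene',o['tool_pos']+[0,0,.019],-90,[10,20],(130,180,160,120),.072)"
```

```text
[ 0.52955801 -0.20777185  0.09995694] [ 1.79971146e+02 -2.32263568e-02 -9.00695644e+01] 0.06561116751005594 [ 1.02431213  0.37598545 -1.69303977] [ 0.13331054 -0.12913604  0.02283253]
```

View pics/t3.png

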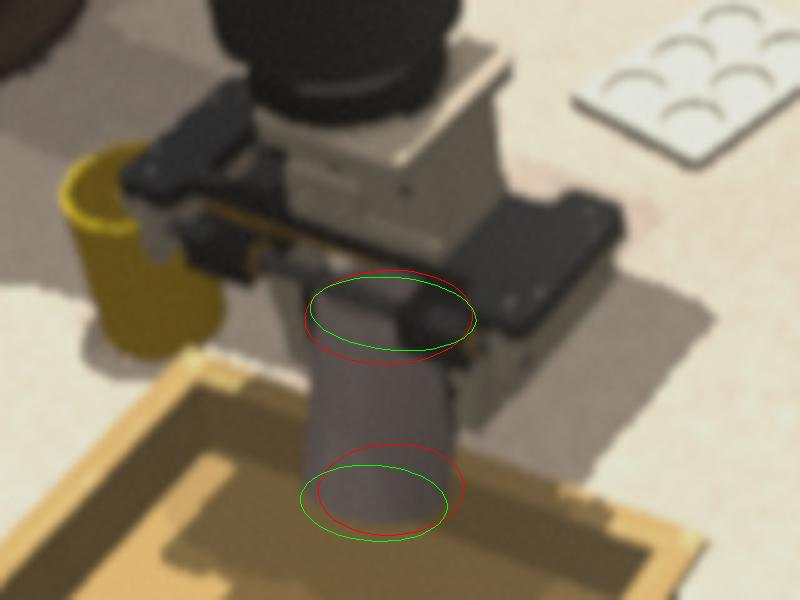

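Emit:
jog_arm([
  {"x": 0.5, "y": 0, "z": -1.5, "roll": 0},
  {"x": 2, "y": 0, "z": 0, "roll": 0},
  {"x": 3, "y": 0, "z": 0, "roll": 0},
  {"x": 2.5, "y": 0, "z": 0, "roll": 0},
  {"x": 0.9, "y": 0, "z": 0, "roll": 0},
  {"x": 0, "y": 0, "z": 1.5, "roll": 0},
  {"x": 0, "y": 0, "z": 1.5, "roll": 0},
  {"x": 0, "y": 0, "z": 0.5, "roll": 0},
  {"x": 0, "y": 0, "z": 0, "roll": 0},
])

```text
clock: 38.15
tool_pos: [0.5289, -0.2954, 0.0792]
orientation: [179.9, 0.0, -90.1]
force: [0.3, 0.0, -1.2]
opening: 0.0656
```

```bash
python3 -c "
from look import *
look('n9',[('scene',(110,200,200,150)),('top',(300,120,200,150))])
o=ctrl.get_obs();print(o['tool_pos'],o['orientation'],o['opening'],o['force'],o['moment'])
from tilt import *
draw('pics/raw_n9_scene.png','pics/t3.png','scene',o['tool_pos']+[0,0,.019],-90,[10,20],(110,200,160,120),.07)"
```

```text
[ 0.5299437  -0.29562933  0.0806021 ] [-1.79986448e+02 -1.85494271e-02 -9.00331745e+01] 0.06519788122589604 [-0.0741672  -0.22497928 -1.73836403] [ 0.08884539 -0.06752098  0.02932777]
```

View pics/t3.png

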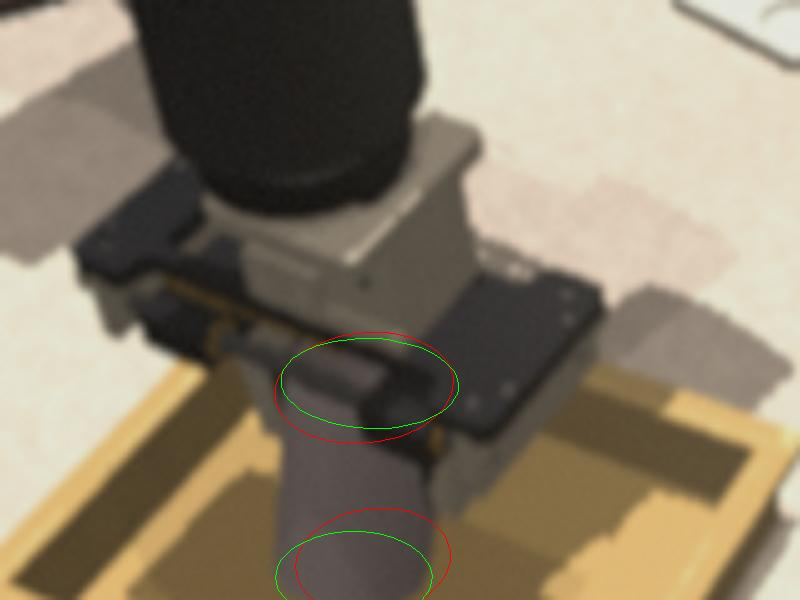

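View pics/n9_top.png

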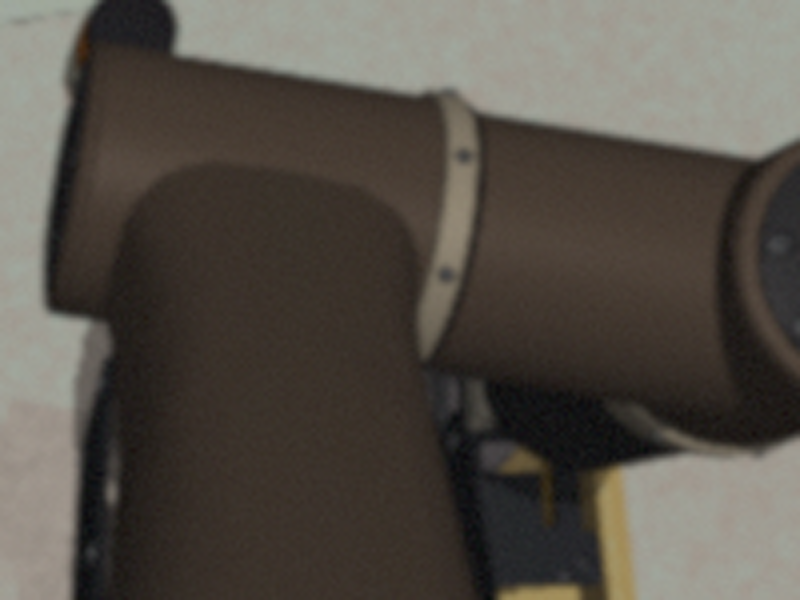

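Emit:
jog_arm([
  {"x": 0, "y": 0, "z": 0.7, "roll": 0},
  {"x": 0, "y": 0, "z": 0.6, "roll": 0},
  {"x": 0, "y": 0, "z": 0.3, "roll": 0},
])

```text
clock: 38.55
tool_pos: [0.5293, -0.2954, 0.0635]
orientation: [180.0, 0.0, -90.1]
force: [0.5, -0.3, -2.0]
opening: 0.0653
```

Emit:
jog_arm([
  {"x": 0, "y": 0, "z": 0.25, "roll": 0},
])

```text
clock: 38.65
tool_pos: [0.5295, -0.2956, 0.0613]
orientation: [180.0, 0.0, -90.1]
force: [0.4, 0.1, -1.8]
opening: 0.0655
```

Emit:
jog_arm([
  {"x": 0, "y": 0, "z": 0.2, "roll": 0},
])

```text
clock: 38.75
tool_pos: [0.5296, -0.2956, 0.0594]
orientation: [180.0, -0.0, -90.1]
force: [-0.3, -0.4, -1.4]
opening: 0.0653
```

Emit:
jog_arm([
  {"x": 0, "y": 0, "z": 0.2, "roll": 0},
])

```text
clock: 38.85
tool_pos: [0.5297, -0.2957, 0.0576]
orientation: [-180.0, -0.0, -90.1]
force: [-0.9, 0.2, -1.5]
opening: 0.0653
```

Emit:
jog_arm([
  {"x": 0, "y": 0, "z": 0.2, "roll": 0},
])

```text
clock: 38.95
tool_pos: [0.5298, -0.2958, 0.0558]
orientation: [-180.0, -0.0, -90.0]
force: [-2.2, -0.0, 8.5]
opening: 0.0654
```

Emit:
jog_arm([
  {"x": 0, "y": 0, "z": 0.2, "roll": 0},
])

```text
clock: 39.05
tool_pos: [0.53, -0.2964, 0.0554]
orientation: [-180.0, -0.1, -90.0]
force: [-7.2, 1.2, 23.4]
opening: 0.0658
```

Emit:
jog_arm([
  {"x": 0, "y": 0, "z": 0.2, "roll": 0},
])

```text
clock: 39.15
tool_pos: [0.5303, -0.297, 0.055]
orientation: [-179.9, -0.2, -90.0]
force: [-8.4, 0.5, 32.4]
opening: 0.0655
```

```bash
python3 -c "
from look import *
look('p1',[('scene',(110,200,160,120))])
o=ctrl.get_obs();print(o['tool_pos'],o['orientation'],o['opening'],o['force'],o['moment'])
from tilt import *
draw('pics/raw_p1_scene.png','pics/t3.png','scene',o['tool_pos']+[0,0,.019],-90,[0,15],(110,200,160,120),.065)"
```

```text
[ 0.53037281 -0.29703704  0.05507814] [-1.79905185e+02 -1.61023713e-01 -8.99532993e+01] 0.06525558771384167 [-6.82136825  0.90291918 24.74442012] [ 0.53805071  2.96304643 -0.00936997]
```

View pics/t3.png

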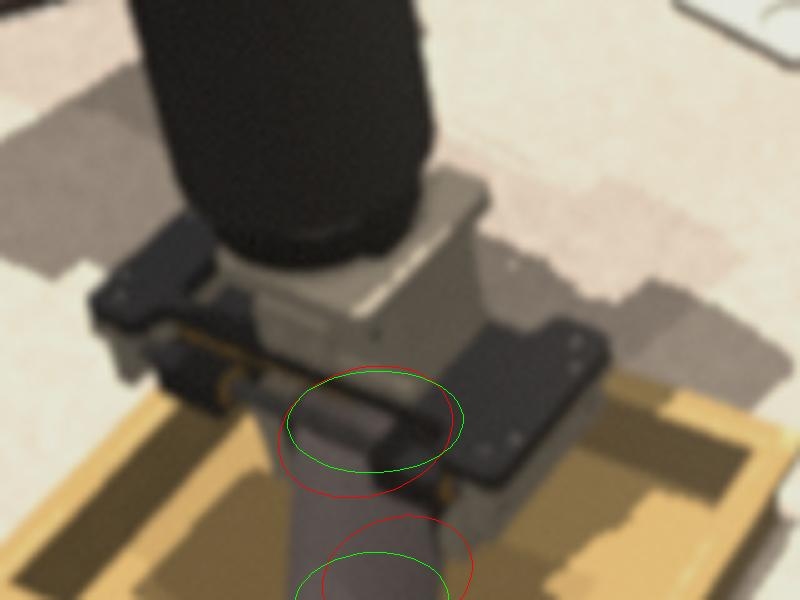

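Emit:
jog_arm([
  {"x": 0, "y": 0, "z": 0.2, "roll": 0},
])

```text
clock: 39.3
tool_pos: [0.5313, -0.2975, 0.0545]
orientation: [-179.8, -0.2, -89.9]
force: [-8.0, 0.2, 38.7]
opening: 0.0658
```

Emit:
jog_arm([
  {"x": 0, "y": 0, "z": 0.2, "roll": 0},
])

```text
clock: 39.4
tool_pos: [0.5319, -0.2981, 0.0537]
orientation: [-179.7, -0.3, -89.9]
force: [-10.9, -0.8, 44.8]
opening: 0.0654
```

Emit:
jog_arm([
  {"x": 0, "y": 0, "z": 0.2, "roll": 0},
])

```text
clock: 39.5
tool_pos: [0.5319, -0.2984, 0.0524]
orientation: [-179.7, -0.3, -89.9]
force: [-12.3, -1.6, 45.5]
opening: 0.0654
```

Emit:
jog_arm([
  {"x": 0, "y": 0, "z": -0.3, "roll": 0},
  {"x": 0, "y": 0, "z": -0.3, "roll": 0},
  {"x": 0, "y": 0, "z": -0.1, "roll": 0},
])

```text
clock: 39.8
tool_pos: [0.53, -0.2958, 0.0533]
orientation: [-179.9, -0.0, -90.1]
force: [0.4, -0.9, 0.4]
opening: 0.0657
```

```bash
python3 -c "
from look import *
look('p2',[('scene',(110,210,160,120))])
o=ctrl.get_obs();print(o['tool_pos'],o['orientation'],o['opening'],o['force'],o['moment'])
from tilt import *
draw('pics/raw_p2_scene.png','pics/t3.png','scene',o['tool_pos']+[0,0,.019],-90,[5,15],(110,210,160,120),.062)"
```

```text
[ 0.53007228 -0.29574482  0.05308237] [-1.79943015e+02 -1.76071154e-02 -9.00494312e+01] 0.06531847093232093 [ 0.63403246 -0.13389836  4.43596601] [-0.17194078 -0.06367199 -0.01102128]
```

View pics/t3.png

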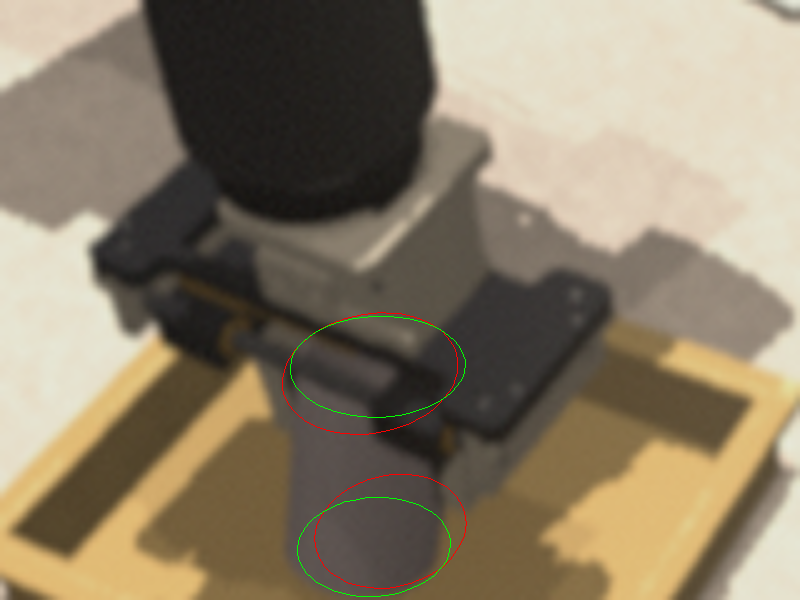

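Emit:
jog_arm([
  {"x": 0, "y": 0, "z": 0, "roll": 0},
  {"x": 0, "y": 0, "z": 0, "roll": 0},
  {"x": 0, "y": 0, "z": 0, "roll": 0},
  {"x": 0, "y": 0, "z": 0, "roll": 0},
  {"x": 0, "y": 0, "z": 0, "roll": 0},
  {"x": 0, "y": 0, "z": 0, "roll": 0},
], gripper=8.76)

```text
clock: 40.45
tool_pos: [0.5296, -0.2956, 0.0525]
orientation: [180.0, 0.0, -90.1]
force: [0.3, 0.0, -0.6]
opening: 0.0875
```

Emit:
jog_arm([
  {"x": 0, "y": 0, "z": -1, "roll": 0},
  {"x": 0, "y": 0, "z": -2, "roll": 0},
  {"x": 0, "y": 0, "z": -3, "roll": 0},
  {"x": 0, "y": 0, "z": -4, "roll": 0},
  {"x": 0, "y": 0, "z": -4, "roll": 0},
])

```text
clock: 40.95
tool_pos: [0.5292, -0.2956, 0.1948]
orientation: [180.0, -0.0, -90.1]
force: [1.6, 0.0, 0.3]
opening: 0.0879
```

```bash
python3 -c "
from look import *
look('p3',[('scene',(100,170,200,150))])
o=ctrl.get_obs();print(o['tool_pos'],o['opening'],o['force'])"
```

```text
[ 0.5324965  -0.29732135  0.20275309] 0.0874439346306903 [ 3.06801974 -1.66578096  7.40781126]
```

View pics/p3_scene.png

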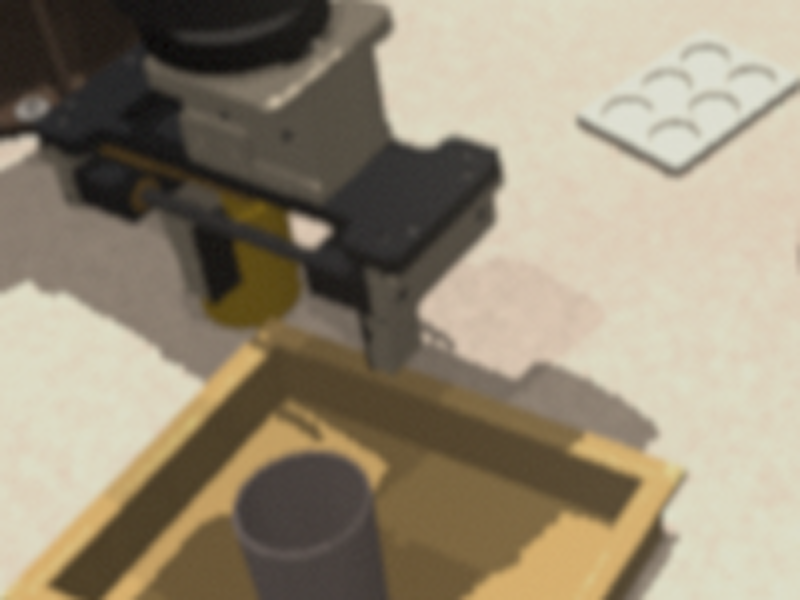

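Emit:
jog_arm([
  {"x": 0, "y": 0, "z": -4, "roll": 0},
  {"x": -4, "y": 0, "z": -3, "roll": 0},
  {"x": -4.5, "y": 0, "z": 0, "roll": 0},
  {"x": -4.5, "y": 0, "z": 0, "roll": 0},
  {"x": -4.5, "y": 0, "z": 0, "roll": 0},
  {"x": -4.5, "y": 0, "z": 0, "roll": 0},
  {"x": -4.5, "y": 0, "z": 0, "roll": 0},
  {"x": -4.5, "y": 0, "z": 0, "roll": 0},
  {"x": -4.5, "y": 0, "z": 0, "roll": 0},
  {"x": -4.5, "y": 0, "z": 0, "roll": 0},
  {"x": -4.5, "y": 0, "z": 0, "roll": 0},
  {"x": -4.5, "y": 0, "z": 0, "roll": 0},
])

```text
clock: 42.2
tool_pos: [0.5297, 0.1962, 0.2636]
orientation: [-179.9, 0.0, -90.0]
force: [1.1, -0.1, 0.4]
opening: 0.0876
```

Emit:
jog_arm([
  {"x": -4.5, "y": 0, "z": 0, "roll": 0},
  {"x": -4.5, "y": 0, "z": 0, "roll": 0},
  {"x": -4, "y": 0, "z": 0, "roll": 0},
  {"x": -2, "y": 0, "z": 0, "roll": 0},
  {"x": 0, "y": 0, "z": 0, "roll": 0},
  {"x": 0, "y": 0, "z": 0, "roll": 0},
  {"x": 0, "y": 0, "z": 0, "roll": 0},
])

```text
clock: 42.9
tool_pos: [0.5304, 0.3433, 0.2631]
orientation: [-180.0, 0.0, -90.1]
force: [1.7, 0.6, -0.0]
opening: 0.0877
```

```bash
python3 -c "
from look import *
look('q1',[('scene',(0,0,560,420)),('top',(0,0,560,420))])
o=ctrl.get_obs();print(o['clock'],o['tool_pos'],o['opening'],o['force'])"
```

```text
43.0 [0.53049393 0.34324283 0.26321916] 0.08739186291823424 [-0.2819021   1.22862856 -0.54015918]
```

View pics/q1_scene.png

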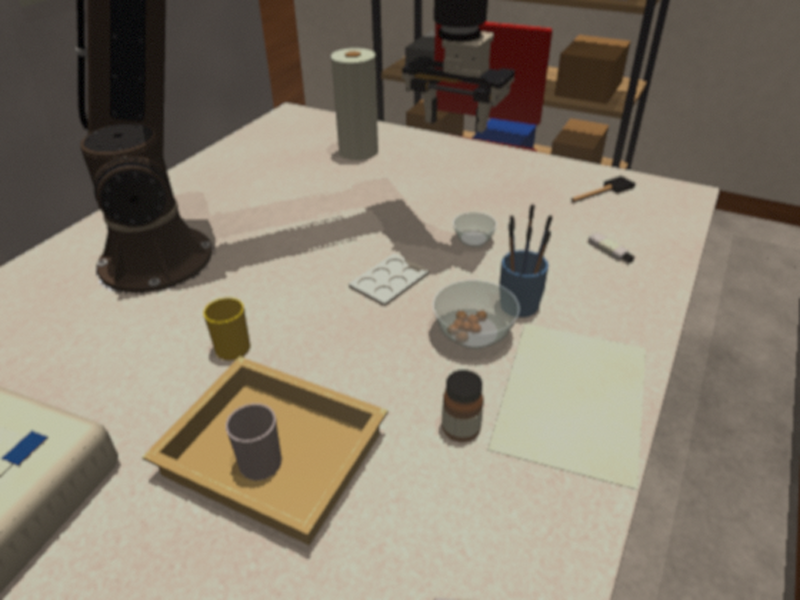

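View pics/q1_top.png

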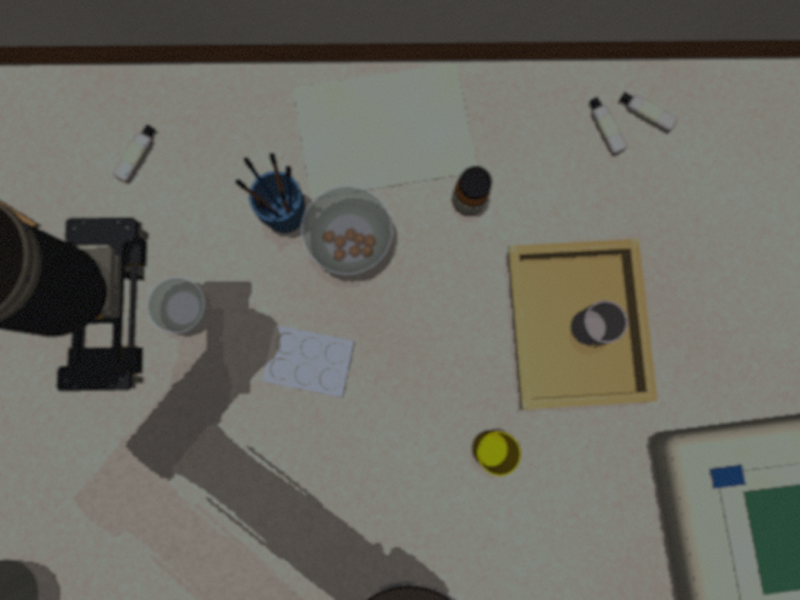

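Run:
```python
from tilt import *
print("rim",px2w("top",606*.7,321*.7,.096), "floor disc",px2w("top",597*.7,324*.7,.011), px2w("scene",254*.7,421*.7,.096))
x,y=px2w("top",606*.7,321*.7,.096)[:2]
for n,b in (("scene",(140,260,80,90)),("top",(380,190,90,70))):
    x0,y0,w,h=b; s=min(800/w,600/h)/1.3; c=cv2.resize(cv2.imread(f"pics/raw_q1_{n}.png")[y0:y0+h,x0:x0+w],None,fx=s,fy=s,interpolation=cv2.INTER_CUBIC)
    for P,col in ((ring(x,y,.096,.034),(0,0,255)),(ring(x,y,.006,.031),(0,255,0))): cv2.polylines(c,[((w2px(n,P)-[x0,y0])*s).astype(np.int32).reshape(-1,1,2)],False,col,1)
    cv2.imwrite(f"pics/f_{n}.png",c)
a,b=[cv2.imread(f"pics/f_{n}.png") for n in("scene","top")]
H=max(a.shape[0],b.shape[0]); f=lambda i:cv2.copyMakeBorder(i,0,H-i.shape[0],0,0,0)
o=np.hstack([f(a),f(b)]); cv2.imwrite("pics/f.png",cv2.resize(o,(800,int(800*H/o.shape[1]))))
i=cv2.imread("pics/raw_q1_top.png")[125:200,205:285]; cv2.imwrite("pics/f2.png",cv2.resize(i,None,fx=7,fy=7,interpolation=cv2.INTER_CUBIC))
```

```text
rim [ 0.52873482 -0.31994216  0.096     ] floor disc [ 0.53296328 -0.33488884  0.011     ] [ 0.53274525 -0.31767596  0.096     ]
```

View pics/f.png

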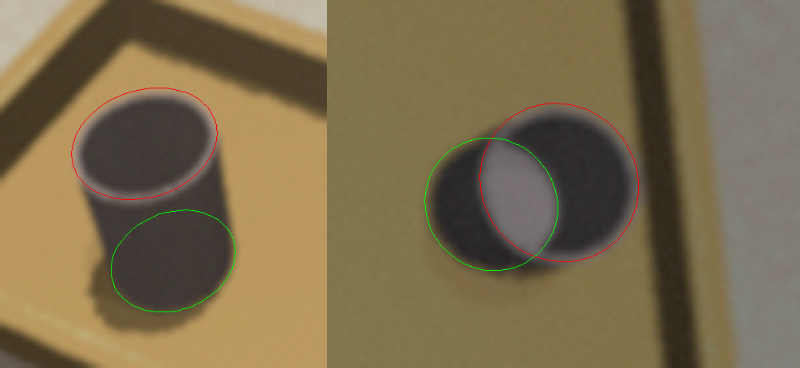

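View pics/f2.png

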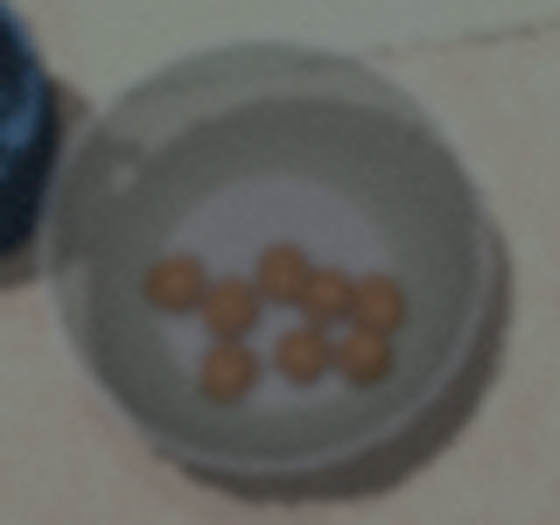

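```bash
python3 -c "
from plant import ctrl
print(ctrl.close_job())"
```

```text
the job is handed in; nothing more can be done
None
```

The job is handed in at about 43 s of the 72 s allowed. My last camera checks agree with every end condition, but the hand-in reported no verdict.

- **Spare lump:** I picked it out of the palette and released it in the larger bowl.
- **Pouring:** The tool cannot tilt, so I turned the cup in the grip. I pushed its foot against the bowl rim with the bowl backed against the brush pot, tipped it to about 100° over the bowl, and shook out the lumps.
- **Cup:** I righted it by pushing its foot against the tray wall and set it down in the tray. It was still about 12–15° off upright when I opened the fingers, and it settled upright on its own.

| Last check | What the pictures showed |
|---|---|
| Lumps | All eight counted in the larger bowl; the cup is empty |
| Bowl | Looks level on the table |
| Cup | Upright in both cameras to within a few millimetres, about 25 mm from the tray's centre |
| Small bowl and jar | Both look where they started; I judged this by eye and did not measure it |
| Arm | Raised and clear of everything |

Several things did not go to plan:
- The cup slipped by up to 20 mm along the grip during the shaking.
- The bowl slid about 10 cm toward the brush pot as I pushed it, then about 15 mm back.
- The first tries at righting the cup slid over the tray rim.
- I broke off an attempt at the brush pot because of the brushes.
- The highest wrist force in any reading was about 47 N, against the 120 N limit.

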